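# Dim and close the counter display case with a folding lid stay

### The arm

A 6-joint arm with a two-finger parallel gripper is mounted at the origin on the work surface. World frame = base frame: x ahead of the robot, y to its left, z up, the work surface at z = 0. Lengths are in m, angles in rad, forces in N, time in s.
With the tool pointing down it reaches from about 0.4 to 0.825 m from the base axis. Payload 7 kg.
Tool frame: the origin (TCP) lies on the front face of the gripper's body, between the roots of the fingers; the fingertips stand 66 mm ahead of it and the grasp point (between the pads) lies 47 mm ahead of it; x points along the fingers, y is the direction in which the jaws open and shut, and the axes are right-handed (so a half turn about x gives the same grasp; the last joint's range is limited). The gripper opens to 88 mm and grips with 3 to 60 N. Pads are 19 mm wide; open, the fingers measure 130 mm over their backs; the gripper's body (78 mm by 193 mm) begins 47 mm behind the grasp point.
Start: joints at [-1.03, 0.359, 0.012, 0, -1.224, -0.288], TCP at [0.169, -0.654, 0.292] pointing down, gripper open.
Joint ranges: [-3.07, 3.07], [-1.43, 2.12], [-1.02, 1.25], [-3.03, 1.67], [-3.05, -0], [-3.03, 3.03]. Speed limits (rad/s): [2.39, 2.39, 3.01, 3.14, 3.14, 3.14].

### API

Orientations are given as a rotation vector (axis times angle).
In Python, from plant import bot gives the robot as it stands.
- The arm moves only by the shell command python3 -m jog 'ROWS' [OPENING] [FORCE]. ROWS is JSON, a list of rows, each an object of numbers: "dx", "dy", "dz": the shift along the world's x, y, z in m; "ax", "ay", "az": the turn, a rotation vector about the world's x, y, z in rad. In form: [{"dx": .., "dy": .., "dz": .., "ax": .., "ay": .., "az": ..}, ...]. A call has 1 to 8 rows; each row is the pose to reach, as a shift and turn from the pose measured when the call began; what a row does not reach only later rows make up. A row lasts 1/10 s, in which the tool goes at most 50 mm and 8.59 degrees, less where a joint would pass 70% of its speed; a pose out of reach is approached as far as the arm can. A call with a gripper value outside its range is refused whole. OPENING is the opening, from -1 (shut) to 1 (fully open), set as the call begins (- or left out, the last holds). The fingers move at their own pace and stop on an object; FORCE is the grip in N (left out, the last holds). Time passes only in rows, so rows that repeat a pose let the fingers close. It gives the time, the measured TCP pose, the force and the opening at its end, in the units of the state.
- bot.state(): the state, without advancing time (a new reading comes with each control period).
- bot.grab_frame(name): name is "scene" or "top" or "wrist"; returns a dict with "img" (420x560x3 uint8, red, green, blue), "range_z" (420x560 float32, m along the optical axis (not along the pixel's ray), 0 where there is no reading), "vfov" (degrees; the focal length in pixels is half the picture's height over the tangent of half this angle, whatever the lens; pixels are square), "cx", "cy" (the principal point, pixels), "dist_coeffs" ([k1, k2, p1, p2, k3] as OpenCV has them; the pictures are not rectified), "R" (3x3) and "t" (3): a world point X has camera coordinates R X + t. Camera axes: x right, y down, z forward; pixel columns grow to the right and rows downward; lengths in m; the calibration is good to about 2 mm. A picture is of the moment at which its call begins.
- bot.close_job(): hands the job in, once; it reports no verdict.
The state is a dict: "t": time; "joint_positions": joint angles; "dq": joint speeds; "effort": joint torques, N m; "tcp_pos": TCP position; "tool_rot": TCP orientation; "force": force on the tool from outside, world axes, zero at the start; "torque": the same for the moment, N m; "finger_gap": finger opening in m.
Only numpy, scipy, OpenCV 4.12 (cv2) and the standard library are available. Lean on these libraries where they do the work, as an engineer would, in place of code of your own. Each camera call takes 0.05 s, during which the arm holds its last target.

### The job

Closing time in the hardware shop: raise the lid of the display case and push its folding stay past straight, hard against its stop, so that it locks and holds the lid up; then turn the light dimmer inside fully anticlockwise to its end stop (off). After that break the stay's knee and lower the lid under control, never letting it drop, until it is fully closed. Leave the samples in the case, and the brown carton and the bolt bin beside it, where they are.

Things in the scene. Friction and masses are not known exactly. Their poses are not given: they have to be found in the camera images.
- case: Display case: dark wooden box fixed to the counter, 220 mm deep (x), 440 mm wide (y), 110 mm high, walls 12 mm, inner floor 12 mm up. Origin under its centre; x to the rear (away from the robot), y left, z up. The lid is hinged along the rear top edge; a folding stay at the left end holds it up; a light dimmer is inside at the right.
- lid_hinge (a point): Middle of the lid's hinge line, in the plane of the case's rim, 110 mm above the counter. Axes as the case's. The front wall's outer face is 212 mm in front of it (-x).
- lid (a joint): Lid: dark wooden frame 16 mm thick, 440 mm wide, clear pane, about 0.55 kg. In rad: 0 closed, grows as the front edge rises; 1.396 (80 degrees) is as far as the stay allows. Its hinge is stiff: above 1.1 rad (63 degrees) it stays where it is left, lower down it may fall shut when let go. Lifting it by the front edge takes 3 to 6 N.
- lid_edge (a point): Middle of the lid's front edge, on its underside, 235 mm from the hinge line; the edge overhangs the front wall by 23 mm, so it can be lifted from below. Moves with the lid, thickness 16 mm above it.
- stay_foot (a point): Where the stay's lower bar turns on the left wall: 113 mm in front of, 3 mm below and 185 mm left of the middle of the hinge line. The stay is two flat steel bars 15 mm wide in this upright plane: lower 75 mm to the knee, upper 108 mm on to the lid's underside, 170 mm from the hinge line. Folded inside the case when the lid is shut.
- stay_pin (a point): On the red finger pin at the stay's knee, 40 mm right of the stay's plane: 12 mm thick, level along the case's y, free end (18 mm button) 30 mm to the right, bars 30 mm to the left. Lid at 1.2 rad: pin 137 mm in front of and 68 mm above the hinge line; stay straight: 84 and 66; locked: 79 and 64. Drawn 45 mm forward from there, hooked from behind, it brings the lid to about 1.27 rad.
- knee (a joint): Angle at the stay's knee, rad: 0 folded (lid closed), 2.609 straight, 2.719 hard against its stop just past straight: locked, it carries the lid. Pushing the pin to the rear (1 to 5 N) straightens it, lifting the lid the last degrees, until the stop is felt. The knee is stiff: raising the lid alone leaves it short of the stop. Drawing the pin forward (2 to 4 N) unlocks and folds it.
- dimmer (a joint): Dimmer knob, upright axis. In rad: 0 at the anticlockwise end stop (off), growing clockwise seen from above; starts 0.6 to 1.4. Stiff (0.04 N m), stays where left.
- dimmer_grip (a point): On the dimmer's axis, at the height to grip. Black bar grip 46 mm long, 14 mm thick, its top 7 mm above this point, on a 48 mm disc 23 mm below it; this point's x axis runs along the bar (along the case's x at joint value 0). It stands on a grey driver box 110 x 100 mm whose top is 63 mm below the rim.
- sample_box: Small yellow carton 75 x 60 x 50 mm standing in the case; origin under its centre.
- sample_hinge: Brass butt hinge 100 x 70 x 10 mm lying flat in the case; origin under its centre.
- carton_brown: Brown carton 160 x 110 x 90 mm on the counter; origin under its centre.
- bolt_bin: Grey open bin of bolts 150 x 110 x 75 mm on the counter; origin under its centre.

How it is judged:
By the outcome, as a careful person would: the job done as asked, in the order asked, and still so for the second after the job is handed in, with the robot touching nothing.
It also fails if it takes over 72 s, if anything falls off the work surface, if the arm or the gripper's body presses on something with over 40 N, if the wrist force passes 120 N, or if a joint passes its speed limit or range.

## Working session

There is one attempt and no reset: what is moved stays moved. The work goes in short steps, Python scripts to look and compute and a shell command to move; the robot and the scene stay as the last step left them, time stands still between calls to the robot, and variables do not carry over. Pictures are saved under pics/ and viewed, and the job is handed in when it is done.

```bash
ls; mkdir -p pics
python3 - <<'E'
from plant import bot
import cv2,pprint
pprint.pprint(bot.state())
for n in ("scene","top","wrist"):
    f=bot.grab_frame(n)
    cv2.imwrite(f"pics/a_{n}.png",f["img"][:,:,::-1])
    print(n,f["vfov"],f["cx"],f["cy"],f["dist_coeffs"],f["R"],f["t"])
E
```

```text
pics
{'dq': array([-0.00074568,  0.00023129,  0.00060311, -0.00077046,  0.00042279,
       -0.00058843]),
 'effort': array([-4.18003274e-04, -5.82716525e+01,  2.93052506e+01,  6.99727044e+00,
        6.98545278e-03, -1.88494473e-04]),
 'finger_gap': 0.0877062792074826,
 'force': array([-0.51307618, -0.02723933,  0.24003205]),
 'joint_positions': array([-1.02988659e+00,  3.59401451e-01,  1.10410667e-02, -3.55702905e-04,
       -1.22410926e+00, -2.88066656e-01]),
 't': 0.0,
 'tcp_pos': array([ 0.1687177 , -0.65316883,  0.29120444]),
 'tool_rot': array([-0.19709026,  1.56204394,  0.19971354]),
 'torque': array([-0.0047946 , -0.01795641,  0.01062044])}
scene 53.17453505707222 282.7037535410241 214.692324441605 [0.03241352 0.         0.         0.         0.        ] [[-0.0789153   0.9968796   0.00185267]
 [ 0.85053419  0.06829938 -0.52146599]
 [-0.51996535 -0.03957588 -0.85327006]] [ 0.04241955 -0.50036037  1.63511857]
top 54.54735801342921 283.7895380614606 205.12899038723774 [-0.01924729  0.          0.          0.          0.        ] [[-2.46599415e-02 -9.99693674e-01 -2.10841132e-03]
 [-9.97930604e-01  2.47416224e-02 -5.93494872e-02]
 [ 5.93834724e-02  6.40493299e-04 -9.98235039e-01]] [0.0297919  0.62478458 1.40412007]
wrist 61.120600228112444 279.5116407662752 208.23413510986526 [0.03044117 0.         0.         0.         0.        ] [[-0.24945662  0.96838508  0.00131277]
 [ 0.92788824  0.23863624  0.28648937]
 [ 0.27711876  0.07268477 -0.95808252]] [ 0.6755538  -0.03565178  0.3906409 ]
```

View pics/a_scene.png

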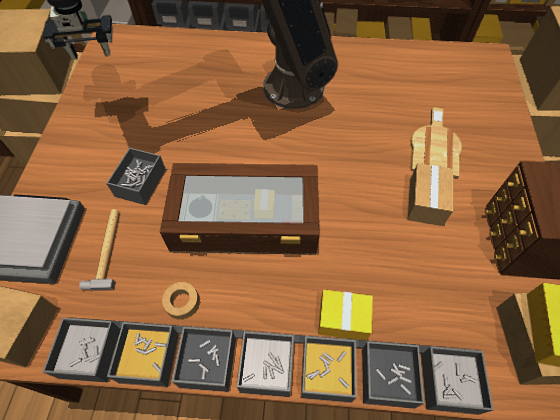

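View pics/a_top.png

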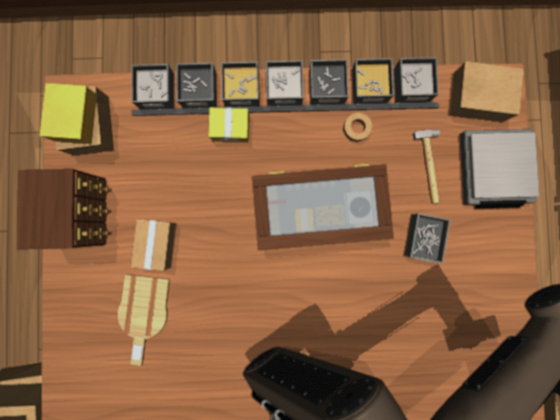

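View pics/a_wrist.png

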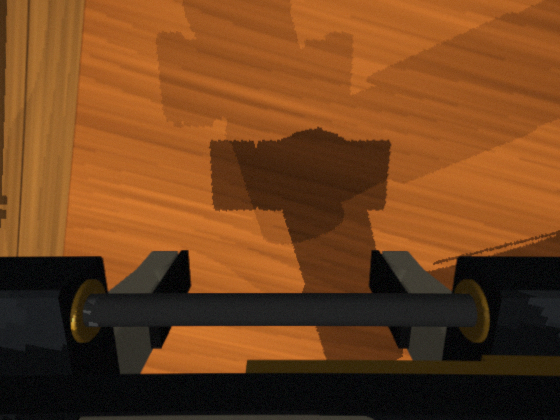

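```bash
cat > h.py <<'E'
import numpy as np,cv2
from plant import bot
def K(f):
    fl=f["img"].shape[0]/2/np.tan(np.radians(f["vfov"]/2))
    return np.array([[fl,0,f["cx"]],[0,fl,f["cy"]],[0,0,1.]])
def ray(f,uv):
    uv=np.asarray(uv,float).reshape(-1,1,2)
    n=cv2.undistortPoints(uv,K(f),np.array(f["dist_coeffs"])).reshape(-1,2)
    d=np.c_[n,np.ones(len(n))]
    R=np.array(f["R"]);t=np.array(f["t"])
    return -R.T@t, d@R
def onz(f,uv,z):
    c,d=ray(f,uv); return c+d*((z-c[2])/d[:,2])[:,None]
def cloud(f):
    h,w=f["range_z"].shape
    uv=np.stack(np.meshgrid(np.arange(w),np.arange(h)),-1).reshape(-1,2)
    c,d=ray(f,uv); return (c+d*f["range_z"].reshape(-1,1)).reshape(h,w,3)
def proj(f,X):
    rv,_=cv2.Rodrigues(np.array(f["R"]))
    p,_=cv2.projectPoints(np.asarray(X,float).reshape(-1,1,3),rv,np.array(f["t"]),K(f),np.array(f["dist_coeffs"]))
    return p.reshape(-1,2)
def tolocal(c,yaw,X):
    d=np.asarray(X)-c; r=np.array([[np.cos(yaw),np.sin(yaw),0],[-np.sin(yaw),np.cos(yaw),0],[0,0,1]]);return d@r.T
def save(f,name,box=None,s=1):
    im=f["img"][:,:,::-1]
    if box: im=im[box[1]:box[3],box[0]:box[2]]
    cv2.imwrite("pics/"+name,cv2.resize(im,None,fx=s,fy=s,interpolation=cv2.INTER_CUBIC))
E
python3 - <<'E'
from h import *
np.set_printoptions(precision=4,suppress=True)
for n in("top","scene"):
    f=bot.grab_frame(n);C=cloud(f)
    img=f["img"].astype(int)
    m=(abs(C[...,2]-.126)<.008)&(abs(C[...,1])<.4)&(C[...,0]>.3)&(C[...,0]<.9)
    m=m.astype(np.uint8)
    k,l,st,_=cv2.connectedComponentsWithStats(m)
    for i in np.argsort(-st[1:,4])[:2]+1:
        P=C[l==i]; print(n,st[i],P[:,2].mean(),cv2.minAreaRect(P[:,:2].astype(np.float32)))
    save(f,f"b_{n}.png",(240,150,410,260) if n=="top" else (100,140,340,270),3.2)
    # neighbours
    for nm,lo,hi in(("90",.08,.1),("75",.068,.082)):
        m=((C[...,2]>lo)&(C[...,2]<hi)&(abs(C[...,1])<.6)&(C[...,0]>.2)&(C[...,0]<.9)).astype(np.uint8)
        k,l,st,_=cv2.connectedComponentsWithStats(m)
        for i in np.argsort(-st[1:,4])[:3]+1:
            P=C[l==i]; print(nm,st[i],cv2.minAreaRect(P[:,:2].astype(np.float32)))
E
```

```text
top [ 252  165  142   86 8765] 0.12346548331697214 ((0.6126308441162109, -0.10877272486686707), (0.24820521473884583, 0.440645307302475), 3.615814208984375)
90 [ 131  219   39   51 1597] ((0.5024948120117188, 0.45931771397590637), (0.11263718456029892, 0.15801002085208893), 83.43893432617188)
90 [212 126   2   2   2] ((0.8943042159080505, 0.2490493506193161), (0.004795648157596588, 0.0), 134.24945068359375)
90 [224 128   2   1   2] ((0.8880261182785034, 0.20842701196670532), (0.0034029956441372633, 0.0), -91.92719268798828)
75 [208 125  39  14 479] ((0.8783267140388489, 0.20070043206214905), (0.12967605888843536, 0.04474937543272972), 88.00559997558594)
75 [410 214  41  49 247] ((0.4989246726036072, -0.472461462020874), (0.11372581869363785, 0.15094304084777832), 76.96062469482422)
75 [167 223   4  25  34] ((0.5314192771911621, 0.4030682444572449), (0.0030473810620605946, 0.08096812665462494), 82.54181671142578)
scene [  160   163   160    74 10080] 0.12344057519100958 ((0.6131048202514648, -0.11296258866786957), (0.24857109785079956, 0.4402935206890106), 3.7238166332244873)
scene [1
[... 233 characters left out ...]
626191616058), 83.16095733642578)
90 [162 236 157   7 490] ((0.7334873676300049, -0.10481873154640198), (0.008615225553512573, 0.4379552900791168), 3.310059070587158)
90 [343 304   3   2   3] ((0.8966734409332275, 0.18822500109672546), (0.005664231721311808, 0.0013438649475574493), 64.63518524169922)
75 [322 289  50  20 727] ((0.8781943321228027, 0.19537299871444702), (0.1291607916355133, 0.043720051646232605), 89.70440673828125)
75 [106 148  55  45 344] ((0.5007553100585938, -0.47537893056869507), (0.11679050326347351, 0.15454356372356415), 77.67522430419922)
75 [164 240 128   5 266] ((0.7353250980377197, -0.14218632876873016), (0.006315337028354406, 0.3616139888763428), 3.7665247917175293)
```

```bash
ls pics
```

```text
a_scene.png
a_top.png
a_wrist.png
b_scene.png
b_top.png
```

View images.

View pics/b_top.png

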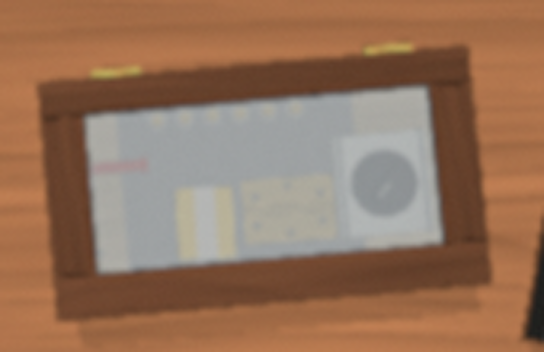

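View pics/b_scene.png

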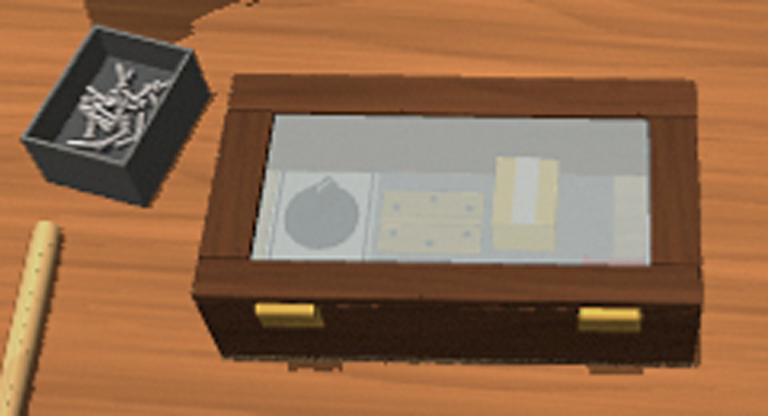

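```bash
cat >> h.py <<'E'
np.set_printoptions(precision=4,suppress=True)
from scipy.spatial.transform import Rotation as Ro
def tgt(p,psi,up=1):
    x=np.array([np.cos(p)*np.cos(psi),np.cos(p)*np.sin(psi),-np.sin(p)])
    y=up*np.array([np.sin(p)*np.cos(psi),np.sin(p)*np.sin(psi),np.cos(p)])
    return np.c_[x,y,np.cross(x,y)]
def delta(pos,R):
    s=bot.state()
    R0=Ro.from_rotvec(s["tool_rot"])
    return np.r_[np.asarray(pos)-s["tcp_pos"],(Ro.from_matrix(R)*R0.inv()).as_rotvec()]
E
python3 - <<'E'
from h import *
R=Ro.from_rotvec(bot.state()["tool_rot"]).as_matrix();print(R)
f=bot.grab_frame("top")
c=np.array([[57,318],[491,282],[40,86],[468,47]])/3.2+[240,150]
P=onz(f,c-.5*0,.126);print(P)
f2=bot.grab_frame("scene")
c=np.array([[697,82],[231,75],[702,303],[193,297]])/3.2+[100,140]
Q=onz(f2,c,[.126]);print(Q)
for A in(P,Q):
    print(np.degrees(np.arctan2(-(A[0]-A[1])[0],(A[0]-A[1])[1])),np.linalg.norm(A[0]-A[1]),np.degrees(np.arctan2(-(A[2]-A[3])[0],(A[2]-A[3])[1])),np.linalg.norm(A[0]-A[2]),A.mean(0))
E
```

```text
[[-0.0003 -0.2501  0.9682]
 [ 0.0007  0.9682  0.2501]
 [-1.      0.0008 -0.0001]]
[[ 0.4788  0.1011  0.126 ]
 [ 0.5039 -0.3357  0.126 ]
 [ 0.7132  0.1135  0.126 ]
 [ 0.7423 -0.3219  0.126 ]]
[[ 0.4825  0.1022  0.126 ]
 [ 0.51   -0.3386  0.126 ]
 [ 0.7206  0.1149  0.126 ]
 [ 0.7494 -0.3192  0.126 ]]
3.2919411604342583 0.4374954406021654 3.825927063267179 0.23474715229881432 [ 0.6096 -0.1108  0.126 ]
3.5730622675136936 0.4416097370881317 3.795005311188518 0.23850296041047686 [ 0.6156 -0.1102  0.126 ]
```

Run:
```python
from h import *
print(delta([.41,-.125,.28],tgt(.8,.064,-1)))
print(delta([.41,-.125,.28],tgt(1.57,.064,-1)))
```

```text
[ 0.2412  0.5285 -0.0119 -0.4889 -0.6748  1.3084]
[ 0.2412  0.5285 -0.0119 -0.0007 -0.0011  1.382 ]
```

```bash
python3 -m jog '[{"dx":0.241,"dy":0.528,"dz":0.03,"ax":-0.49,"ay":-0.675,"az":1.31},{"dx":0.241,"dy":0.528,"dz":0.03,"ax":-0.49,"ay":-0.675,"az":1.31},{"dx":0.241,"dy":0.528,"dz":0.03,"ax":-0.49,"ay":-0.675,"az":1.31},{"dx":0.241,"dy":0.528,"dz":0.03,"ax":-0.49,"ay":-0.675,"az":1.31},{"dx":0.241,"dy":0.528,"dz":0.03,"ax":-0.49,"ay":-0.675,"az":1.31},{"dx":0.241,"dy":0.528,"dz":0.03,"ax":-0.49,"ay":-0.675,"az":1.31},{"dx":0.241,"dy":0.528,"dz":0.03,"ax":-0.49,"ay":-0.675,"az":1.31},{"dx":0.241,"dy":0.528,"dz":0.03,"ax":-0.49,"ay":-0.675,"az":1.31}]' 0.3 20
cat >> h.py <<'E'
import json
def st(psi=.064):
    s=bot.state(); R=Ro.from_rotvec(s["tool_rot"]).as_matrix()
    open("log.jsonl","a").write(json.dumps([s["joint_positions"].tolist(),s["tcp_pos"].tolist(),R.tolist()])+"\n")
    print("t",round(s["t"],2),"tcp",s["tcp_pos"],"q",s["joint_positions"],"F",s["force"],"gap",round(s["finger_gap"],4)); print(R)
    return s,R
E
python3 - <<'E'
from h import *
st();print(delta([.41,-.125,.28],tgt(.8,.064,-1)))
E
```

```text
t: 1.15
tcp_pos: [0.3348, -0.2885, 0.3134]
tool_rot: [-1.244, 0.844, 0.583]
force: [0.7, 0.3, 0.4]
finger_gap: 0.0569
t 1.15 tcp [ 0.3348 -0.2885  0.3134] q [-0.4221 -0.2805 -0.6219 -0.304  -0.6557  0.3429] F [0.7382 0.2719 0.3672] gap 0.0569
[[ 0.5784 -0.7818  0.233 ]
 [-0.0597  0.2443  0.9679]
 [-0.8136 -0.5737  0.0946]]
[ 0.0752  0.1635 -0.0334 -0.1081 -0.1483  0.292 ]
```

```bash
python3 -m jog '[{"dx":0.035,"dy":0.075,"dz":-0.015,"ax":-0.05,"ay":-0.07,"az":0.145},{"dx":0.075,"dy":0.163,"dz":-0.033,"ax":-0.108,"ay":-0.148,"az":0.292},{"dx":0.075,"dy":0.163,"dz":-0.033,"ax":-0.108,"ay":-0.148,"az":0.292},{"dx":0.075,"dy":0.163,"dz":-0.033,"ax":-0.108,"ay":-0.148,"az":0.292}]' 0.3 20
python3 - <<'E'
from h import *
st()
f=bot.grab_frame("wrist");save(f,"c_w.png")
E
```

```text
t: 1.55
tcp_pos: [0.3917, -0.1742, 0.2875]
tool_rot: [-1.496, 0.607, 0.665]
force: [-0.0, -2.9, 0.1]
finger_gap: 0.0568
t 1.55 tcp [ 0.3917 -0.1742  0.2875] q [ 0.0554 -0.3923 -0.96    0.0541 -0.2445 -0.0606] F [-0.037  -2.8523  0.1276] gap 0.0568
[[ 0.6878 -0.7248 -0.0405]
 [ 0.025  -0.0321  0.9992]
 [-0.7255 -0.6882 -0.0039]]
```

View pics/c_w.png

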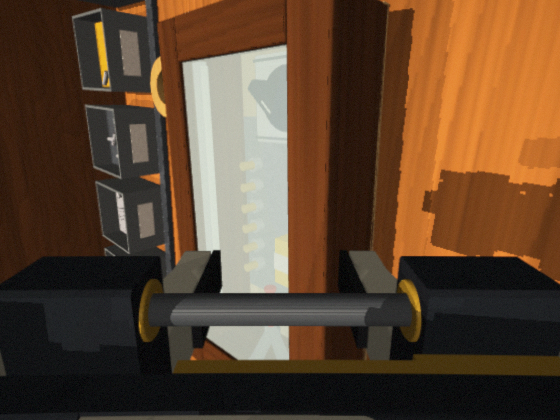

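```bash
cat > fk.py <<'E'
from h import *
D=[([-1.02988659e+00,3.59401451e-01,1.10410667e-02,-3.55702905e-04,-1.22410926,-.288],[0.1687177,-0.65316883,0.29120444],Ro.from_rotvec([-0.19709026,1.56204394,0.19971354]).as_matrix().tolist())]
D+=[json.loads(l) for l in open("log.jsonl")]
# wrist centre = tcp - Lt*xtool ; unknowns c0,z0,a,b,c,d,Lt,lat
A=[];B=[]
for q,p,R in D:
    R=np.array(R);j1,j2,j3=q[:3];ph=j2-j3
    e=np.array([np.cos(j1),np.sin(j1),0]);n=np.array([-np.sin(j1),np.cos(j1),0]);x=R[:,0];p=np.array(p)
    A.append([1,0,np.sin(j2),np.cos(ph),np.sin(ph),x@e,0]);B.append(p@e)
    A.append([0,1,np.cos(j2),-np.sin(ph),np.cos(ph),x[2],0]);B.append(p[2])
    A.append([0,0,0,0,0,x@n,1]);B.append(p@n)
A=np.array(A);B=np.array(B)
s,res,rk,sv=np.linalg.lstsq(A,B,rcond=None)
print("c0 z0 L1 L2 d Lt lat",s,"rank",rk,sv[-2:],"err",np.abs(A@s-B).max())
E
python3 fk.py
```

```text
c0 z0 L1 L2 d Lt lat [ 0.2725  0.0258  0.5419  0.1878  0.0205  0.2134 -0.1832] rank 7 [0.099  0.0899] err 0.018233206232844745
```

Run:
```python
from h import *
print(delta([.456,-.121,.24],tgt(.8,.064,-1)))
```

```text
[ 0.0641  0.0513 -0.0462  0.0013 -0.013   0.0243]
```

```bash
python3 -m jog '[{"dx":0.032,"dy":0.026,"dz":-0.02,"az":0.012},{"dx":0.064,"dy":0.051,"dz":-0.046,"az":0.024},{"dx":0.064,"dy":0.051,"dz":-0.09,"az":0.024},{"dx":0.064,"dy":0.051,"dz":-0.09,"az":0.024}]' 0.6 20
python3 - <<'E'
from h import *
st();print(delta([.456,-.121,.157],tgt(.8,.064,-1)))
E
```

```text
t 1.6 tcp [ 0.3919 -0.1723  0.2862] q [ 0.0623 -0.3927 -0.9684  0.0676 -0.2381 -0.0817] F [-2.3008 -0.8941 -1.2835] gap 0.0567
[[ 0.6868 -0.7258 -0.0397]
 [ 0.0269 -0.0293  0.9992]
 [-0.7264 -0.6873 -0.0006]]
[ 0.0641  0.0513 -0.1292  0.0013 -0.013   0.0243]invalid input at $[0]: expected keys dx, dy, dz, ax, ay, az
```

```bash
python3 -m jog '[{"dx":0.032,"dy":0.026,"dz":-0.02,"ax":0,"ay":0,"az":0.012},{"dx":0.064,"dy":0.051,"dz":-0.046,"ax":0,"ay":0,"az":0.024},{"dx":0.064,"dy":0.051,"dz":-0.09,"ax":0,"ay":0,"az":0.024},{"dx":0.064,"dy":0.051,"dz":-0.09,"ax":0,"ay":0,"az":0.024}]' 0.6 20
python3 - <<'E'
from h import *
st();print(delta([.456,-.121,.157],tgt(.8,.064,-1)))
E
python3 fk.py
```

```text
t: 2.0
tcp_pos: [0.4385, -0.1386, 0.2172]
tool_rot: [-1.476, 0.587, 0.739]
force: [-0.0, -0.4, 0.9]
finger_gap: 0.0695
t 2.0 tcp [ 0.4385 -0.1386  0.2172] q [ 0.1237 -0.1739 -1.0167  0.0472 -0.0039 -0.0923] F [-0.0393 -0.4469  0.8877] gap 0.0695
[[ 0.6573 -0.7482 -0.0896]
 [ 0.0815 -0.0476  0.9955]
 [-0.7492 -0.6617  0.0297]]
[ 0.0175  0.0176 -0.0602 -0.026  -0.0494 -0.0265]
c0 z0 L1 L2 d Lt lat [ 0.1244  0.1271  0.5534  0.3421  0.0027  0.2521 -0.188 ] rank 7 [0.2253 0.134 ] err 0.028381451148833226
```

Run:
```python
from h import *
print(delta([.4825,-.119,.205],tgt(1.05,.064,-1)))
print(delta([.4825,-.119,.169],tgt(1.05,.064,-1)))
```

```text
[ 0.044   0.0196 -0.0122 -0.0451  0.1998 -0.0227]
[ 0.044   0.0196 -0.0482 -0.0451  0.1998 -0.0227]
```

```bash
python3 -m jog '[{"dx":0.022,"dy":0.01,"dz":-0.006,"ax":-0.022,"ay":0.1,"az":-0.011},{"dx":0.044,"dy":0.02,"dz":-0.012,"ax":-0.045,"ay":0.2,"az":-0.023},{"dx":0.044,"dy":0.02,"dz":-0.012,"ax":-0.045,"ay":0.2,"az":-0.023},{"dx":0.044,"dy":0.02,"dz":-0.012,"ax":-0.045,"ay":0.2,"az":-0.023}]' 1 20
python3 - <<'E'
from h import *
st();print(delta([.4825,-.119,.169],tgt(1.05,.064,-1)))
E
python3 fk.py
```

```text
t: 2.4
tcp_pos: [0.4833, -0.1184, 0.206]
tool_rot: [-1.444, 0.775, 0.865]
force: [-0.6, -1.2, -1.2]
finger_gap: 0.0869
t 2.4 tcp [ 0.4833 -0.1184  0.206 ] q [ 0.1702 -0.062  -0.9528  0.321  -0.1684 -0.409 ] F [-0.6116 -1.1892 -1.1806] gap 0.0869
[[ 0.498  -0.8648 -0.0638]
 [ 0.0319 -0.0553  0.998 ]
 [-0.8666 -0.499   0.    ]]
[-0.0008 -0.0006 -0.037  -0.0001  0.0016  0.0001]
c0 z0 L1 L2 d Lt lat [ 0.1553  0.0847  0.5421  0.3085  0.023   0.2277 -0.1871] rank 7 [0.2957 0.1739] err 0.02544253583037287
```

```bash
python3 -m jog '[{"dx":0,"dy":0,"dz":-0.018,"ax":0,"ay":0,"az":0},{"dx":-0.001,"dy":0,"dz":-0.037,"ax":0,"ay":0,"az":0},{"dx":-0.001,"dy":0,"dz":-0.037,"ax":0,"ay":0,"az":0}]' 1 20
python3 - <<'E'
from h import *
st();print(delta([.4825,-.119,.169],tgt(1.05,.064,-1)))
f=bot.grab_frame("wrist");save(f,"d_w.png")
E
```

```text
t: 2.7
tcp_pos: [0.4829, -0.1245, 0.1732]
tool_rot: [-1.434, 0.772, 0.877]
force: [-1.3, -0.8, -0.2]
finger_gap: 0.0873
t 2.7 tcp [ 0.4829 -0.1245  0.1732] q [ 0.1169  0.0058 -1.0171  0.4157 -0.0354 -0.4636] F [-1.269  -0.8384 -0.1553] gap 0.0873
[[ 0.4912 -0.8684 -0.0679]
 [ 0.0433 -0.0535  0.9976]
 [-0.8699 -0.493   0.0113]]
[-0.0004  0.0055 -0.0042 -0.0109 -0.0059 -0.004 ]
```

View pics/d_w.png

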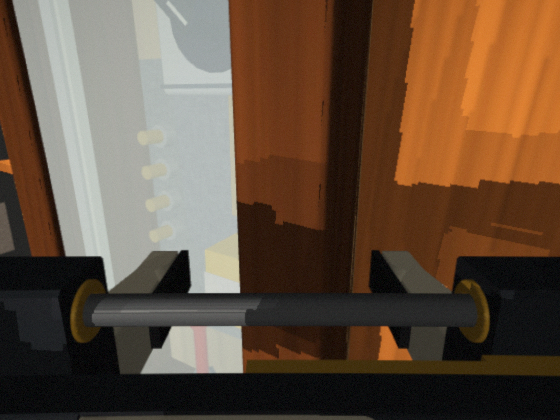

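```bash
cat >> h.py <<'E'
H=np.array([.727,-.1035,.110]);PSI=.0637
EX=np.array([np.cos(PSI),np.sin(PSI),0]);EY=np.array([-np.sin(PSI),np.cos(PSI),0]);EZ=np.array([0,0,1.])
def L(x,y,z): return H+x*EX+y*EY+z*EZ
def loc(X): d=np.asarray(X)-H; return np.array([d@EX,d@EY,d[2]])
def liftpose(th,p,s=.02,g=.0875,y0=0.,up=-1):
    e=.235*np.array([-np.cos(th),np.sin(th)])
    q=e-(.066-s)*np.array([np.cos(p),-np.sin(p)])+g/2*np.array([np.sin(p),np.cos(p)])
    return L(q[0],y0,q[1]),tgt(p,PSI,up)
def row(pos,R):
    return "{"+",".join(f'"{k}":{round(v,3)}' for k,v in zip("dx dy dz ax ay az".split(),delta(pos,R)))+"}"
E
python3 - <<'E'
from h import *
for th,p in [(-.03,1.05),(.05,1.05),(.1,1.05),(.15,1.05),(.2,1.05),(.25,1.05),(.3,1.05)]:
    print(th,delta(*liftpose(th,p)))
E
```

```text
-0.03 [ 0.0248  0.0068 -0.009  -0.0106 -0.0059 -0.0043]
0.05 [ 0.025   0.0068  0.0098 -0.0106 -0.0059 -0.0043]
0.1 [ 0.0258  0.0069  0.0215 -0.0106 -0.0059 -0.0043]
0.15 [ 0.0273  0.007   0.0331 -0.0106 -0.0059 -0.0043]
0.2 [ 0.0293  0.0071  0.0447 -0.0106 -0.0059 -0.0043]
0.25 [ 0.032   0.0073  0.0562 -0.0106 -0.0059 -0.0043]
0.3 [ 0.0351  0.0075  0.0675 -0.0106 -0.0059 -0.0043]
```

```bash
python3 -m jog '[{"dx":0.012,"dy":0.004,"dz":-0.002,"ax":-0.01,"ay":-0.005,"az":-0.004},{"dx":0.023,"dy":0.007,"dz":-0.002,"ax":-0.01,"ay":-0.005,"az":-0.004},{"dx":0.023,"dy":0.007,"dz":-0.002,"ax":-0.01,"ay":-0.005,"az":-0.004},{"dx":0.024,"dy":0.007,"dz":0.01,"ax":-0.01,"ay":-0.005,"az":-0.004},{"dx":0.025,"dy":0.007,"dz":0.022,"ax":-0.01,"ay":-0.005,"az":-0.004},{"dx":0.026,"dy":0.007,"dz":0.033,"ax":-0.01,"ay":-0.005,"az":-0.004},{"dx":0.026,"dy":0.007,"dz":0.033,"ax":-0.01,"ay":-0.005,"az":-0.004}]' 1 20
python3 - <<'E'
from h import *
s,R=st();print(loc(s["tcp_pos"]))
f=bot.grab_frame("wrist");save(f,"e_w.png")
f=bot.grab_frame("scene");save(f,"e_s.png",(100,90,380,280),2.8)
E
```

```text
t: 3.45
tcp_pos: [0.5041, -0.1185, 0.2054]
tool_rot: [-1.439, 0.784, 0.87]
force: [-11.6, -0.8, -0.7]
finger_gap: 0.0876
t 3.45 tcp [ 0.5041 -0.1185  0.2054] q [ 0.1673 -0.0199 -0.8953  0.2747 -0.1922 -0.3633] F [-11.5716  -0.7796  -0.6508] gap 0.0876
[[ 0.4895 -0.8699 -0.0605]
 [ 0.0301 -0.0524  0.9982]
 [-0.8715 -0.4905  0.0005]]
[-0.2234 -0.0008  0.0954]
```

View pics/e_s.png

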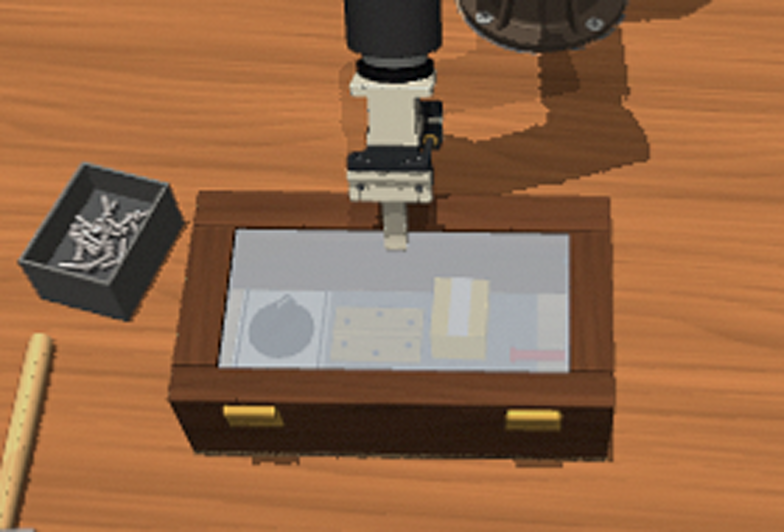

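View pics/e_w.png

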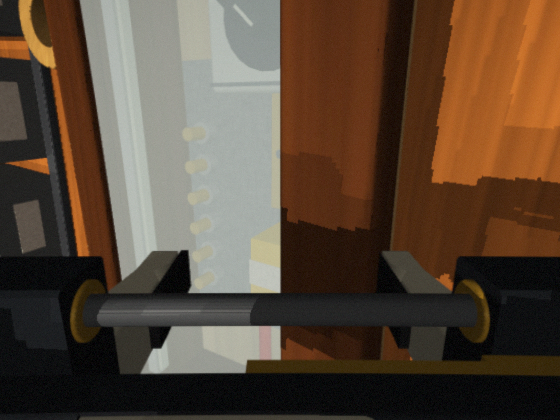

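Run:
```python
from h import *
f=bot.grab_frame("wrist")
for y in(60,120,180,230):
    r=f["img"][y].astype(int); 
    print(y,[tuple(r[x]) for x in range(392,414,3)])
for u,v in((405,60),(403,120),(400,180),(397,230)):
    print(loc(onz(f,[[u,v]],.126)[0]))
C=cloud(f)
for v in(60,120,180,230):
    print(v,[loc(C[v,u]).round(3).tolist() for u in(340,370,385,395,402,408,415,430)])
print(proj(f,[bot.state()["tcp_pos"]]))
s=bot.state();R=Ro.from_rotvec(s["tool_rot"]).as_matrix()
for yy in(.044,-.044):
  for zz in(-.0095,.0095):
    print(yy,zz,proj(f,[s["tcp_pos"]+R@[.066,yy,zz]]))
```

```text
60 [(np.int64(32), np.int64(14), np.int64(4)), (np.int64(31), np.int64(17), np.int64(11)), (np.int64(26), np.int64(12), np.int64(2)), (np.int64(31), np.int64(21), np.int64(13)), (np.int64(30), np.int64(17), np.int64(6)), (np.int64(37), np.int64(26), np.int64(8)), (np.int64(78), np.int64(53), np.int64(28)), (np.int64(73), np.int64(37), np.int64(15))]
120 [(np.int64(29), np.int64(18), np.int64(9)), (np.int64(29), np.int64(12), np.int64(5)), (np.int64(28), np.int64(19), np.int64(6)), (np.int64(43), np.int64(29), np.int64(18)), (np.int64(79), np.int64(53), np.int64(28)), (np.int64(78), np.int64(42), np.int64(16)), (np.int64(77), np.int64(46), np.int64(19)), (np.int64(80), np.int64(48), np.int64(22))]
180 [(np.int64(36), np.int64(21), np.int64(9)), (np.int64(37), np.int64(25), np.int64(12)), (np.int64(82), np.int64(56), np.int64(32)), (np.int64(77), np.int64(40), np.int64(14)), (np.int64(78), np.int64(43), np.int64(19)), (np.int64(75), np.int64(39), np.int64(16)), (np.int64(83), np.int64(47), np.int64(22)), (np.int64(77), np.int64(38), np.int64(19))]
230 [(np.int64(76), np.int64(59), np.i
[... 711 characters left out ...]
.216, -0.068, -0.075], [-0.216, -0.067, -0.099], [-0.218, -0.066, -0.112], [-0.223, -0.066, -0.111], [-0.233, -0.067, -0.112]]
180 [[-0.222, -0.05, 0.041], [-0.234, -0.051, 0.042], [-0.216, -0.029, -0.064], [-0.216, -0.023, -0.096], [-0.219, -0.021, -0.109], [-0.223, -0.021, -0.11], [-0.228, -0.022, -0.11], [-0.239, -0.023, -0.11]]
230 [[-0.223, -0.029, 0.042], [-0.235, -0.031, 0.042], [-0.216, 0.01, -0.077], [-0.217, 0.021, -0.11], [-0.223, 0.019, -0.109], [-0.227, 0.019, -0.11], [-0.232, 0.018, -0.111], [-0.243, 0.016, -0.11]]
[[279.0144 366.7659]]
0.044 -0.0095 [[370.34   252.2491]]
0.044 0.0095 [[367.6401 287.5721]]
-0.044 -0.0095 [[187.6652 252.4057]]
-0.044 0.0095 [[190.429  287.7425]]
```

```bash
sed -i 's/^H=.*;PSI/H=np.array([.724,-.1037,.110]);PSI/' h.py
python3 - <<'E'
from h import *
for th in np.arange(.16,.62,.06):
    print(round(th,2),row(*liftpose(th,1.05,s=.018)))
E
```

```text
0.16 {"dx":0.003,"dy":0.001,"dz":0.006,"ax":0.0,"ay":-0.008,"az":0.003}
0.22 {"dx":0.005,"dy":0.001,"dz":0.02,"ax":0.0,"ay":-0.008,"az":0.003}
0.28 {"dx":0.009,"dy":0.001,"dz":0.034,"ax":0.0,"ay":-0.008,"az":0.003}
0.34 {"dx":0.013,"dy":0.002,"dz":0.047,"ax":0.0,"ay":-0.008,"az":0.003}
0.4 {"dx":0.018,"dy":0.002,"dz":0.06,"ax":0.0,"ay":-0.008,"az":0.003}
0.46 {"dx":0.024,"dy":0.002,"dz":0.073,"ax":0.0,"ay":-0.008,"az":0.003}
0.52 {"dx":0.031,"dy":0.003,"dz":0.086,"ax":0.0,"ay":-0.008,"az":0.003}
0.58 {"dx":0.038,"dy":0.003,"dz":0.098,"ax":0.0,"ay":-0.008,"az":0.003}
```

```bash
python3 -m jog '[{"dx":0.003,"dy":0.001,"dz":0.008,"ax":0,"ay":-0.008,"az":0},{"dx":0.005,"dy":0.001,"dz":0.02,"ax":0,"ay":-0.008,"az":0},{"dx":0.009,"dy":0.001,"dz":0.034,"ax":0,"ay":-0.008,"az":0},{"dx":0.013,"dy":0.002,"dz":0.047,"ax":0,"ay":-0.008,"az":0},{"dx":0.018,"dy":0.002,"dz":0.06,"ax":0,"ay":-0.008,"az":0},{"dx":0.024,"dy":0.002,"dz":0.073,"ax":0,"ay":-0.008,"az":0},{"dx":0.031,"dy":0.003,"dz":0.086,"ax":0,"ay":-0.008,"az":0},{"dx":0.038,"dy":0.003,"dz":0.098,"ax":0,"ay":-0.008,"az":0}]' 1 20
python3 - <<'E'
from h import *
s,R=st();print(loc(s["tcp_pos"]))
f=bot.grab_frame("wrist");save(f,"f_w.png")
for th in np.arange(.6,1.07,.06):
    print(round(th,2),row(*liftpose(th,1.05+max(0,th-.8)*.4,s=.018)))
E
```

```text
t: 4.4
tcp_pos: [0.5368, -0.1167, 0.3006]
tool_rot: [-1.438, 0.787, 0.869]
force: [-16.3, 0.5, 3.1]
finger_gap: 0.0875
t 4.4 tcp [ 0.5368 -0.1167  0.3006] q [ 0.1747 -0.0821 -0.637   0.1166 -0.5103 -0.2039] F [-16.3444   0.5448   3.0942] gap 0.0875
[[ 0.4886 -0.8706 -0.058 ]
 [ 0.0286 -0.0504  0.9983]
 [-0.8721 -0.4894  0.0002]]
[-0.1877 -0.0011  0.1906]
0.6 {"dx":0.005,"dy":0.001,"dz":0.002,"ax":0.001,"ay":-0.004,"az":0.004}
0.66 {"dx":0.013,"dy":0.002,"dz":0.014,"ax":0.001,"ay":-0.004,"az":0.004}
0.72 {"dx":0.022,"dy":0.002,"dz":0.025,"ax":0.001,"ay":-0.004,"az":0.004}
0.78 {"dx":0.032,"dy":0.003,"dz":0.035,"ax":0.001,"ay":-0.004,"az":0.004}
0.84 {"dx":0.043,"dy":0.004,"dz":0.044,"ax":-0.0,"ay":0.012,"az":0.004}
0.9 {"dx":0.055,"dy":0.004,"dz":0.053,"ax":-0.002,"ay":0.036,"az":0.004}
0.96 {"dx":0.068,"dy":0.005,"dz":0.061,"ax":-0.003,"ay":0.06,"az":0.004}
1.02 {"dx":0.081,"dy":0.006,"dz":0.068,"ax":-0.005,"ay":0.084,"az":0.004}
```

View pics/f_w.png

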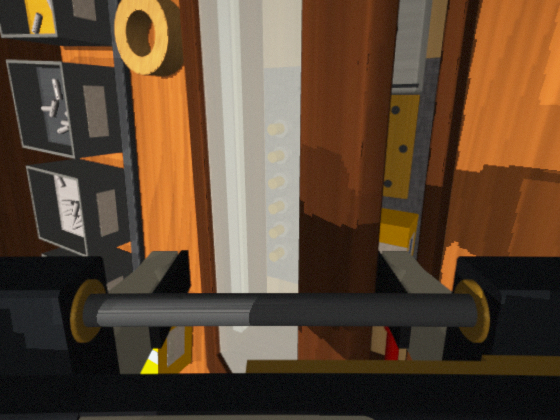

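```bash
python3 -m jog '[{"dx":0.005,"dy":0.001,"dz":0.004,"ax":0,"ay":-0.004,"az":0.004},{"dx":0.013,"dy":0.002,"dz":0.014,"ax":0,"ay":-0.004,"az":0.004},{"dx":0.022,"dy":0.002,"dz":0.025,"ax":0,"ay":-0.004,"az":0.004},{"dx":0.032,"dy":0.003,"dz":0.035,"ax":0,"ay":-0.004,"az":0.004},{"dx":0.043,"dy":0.004,"dz":0.044,"ax":0,"ay":0.012,"az":0.004},{"dx":0.055,"dy":0.004,"dz":0.053,"ax":-0.002,"ay":0.036,"az":0.004},{"dx":0.068,"dy":0.005,"dz":0.061,"ax":-0.003,"ay":0.06,"az":0.004},{"dx":0.081,"dy":0.006,"dz":0.068,"ax":-0.005,"ay":0.084,"az":0.004}]' 1 20
python3 - <<'E'
from h import *
s,R=st();print(loc(s["tcp_pos"]))
f=bot.grab_frame("scene");save(f,"g_s.png",(100,60,380,270),2.8)
for th in np.arange(1.04,1.27,.04):
    print(round(th,2),row(*liftpose(th,1.05+max(0,th-.8)*.4,s=.018)))
E
```

```text
t: 5.25
tcp_pos: [0.6189, -0.1109, 0.3732]
tool_rot: [-1.417, 0.847, 0.933]
force: [-6.1, -1.2, 0.7]
finger_gap: 0.0874
t 5.25 tcp [ 0.6189 -0.1109  0.3732] q [ 0.152   0.0396 -0.2952  0.0524 -0.8073 -0.1175] F [-6.0981 -1.1948  0.7439] gap 0.0874
[[ 0.4169 -0.9068 -0.0623]
 [ 0.0256 -0.0568  0.9981]
 [-0.9086 -0.4177 -0.0005]]
[-0.1054 -0.0005  0.2632]
1.04 {"dx":0.004,"dy":0.001,"dz":-0.0,"ax":0.001,"ay":0.008,"az":0.0}
1.08 {"dx":0.013,"dy":0.001,"dz":0.004,"ax":-0.0,"ay":0.024,"az":0.0}
1.12 {"dx":0.022,"dy":0.002,"dz":0.008,"ax":-0.001,"ay":0.04,"az":0.0}
1.16 {"dx":0.032,"dy":0.002,"dz":0.012,"ax":-0.002,"ay":0.056,"az":0.0}
1.2 {"dx":0.041,"dy":0.003,"dz":0.015,"ax":-0.003,"ay":0.072,"az":0.0}
1.24 {"dx":0.051,"dy":0.004,"dz":0.018,"ax":-0.004,"ay":0.088,"az":0.0}
```

View pics/g_s.png

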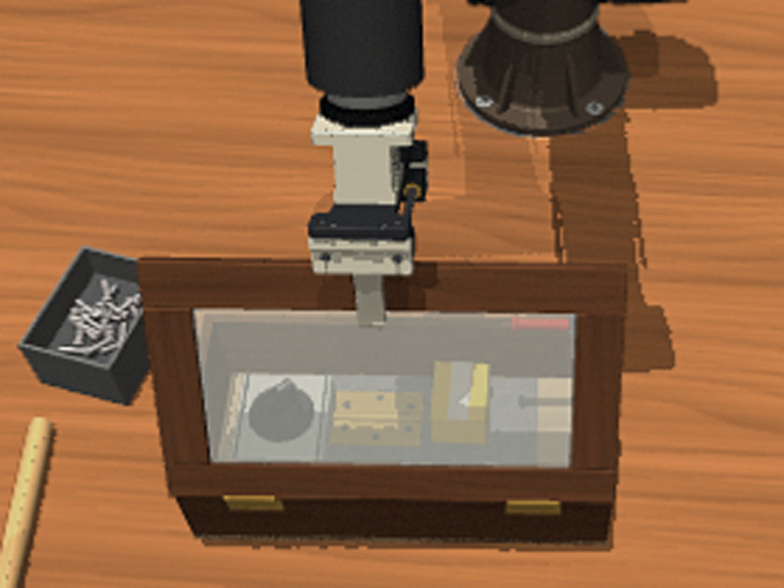

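```bash
python3 -m jog '[{"dx":0.007,"dy":0.001,"dz":0.002,"ax":0,"ay":0.01,"az":0},{"dx":0.015,"dy":0.001,"dz":0.005,"ax":0,"ay":0.026,"az":0},{"dx":0.023,"dy":0.002,"dz":0.008,"ax":-0.001,"ay":0.04,"az":0},{"dx":0.032,"dy":0.002,"dz":0.012,"ax":-0.002,"ay":0.056,"az":0},{"dx":0.041,"dy":0.003,"dz":0.015,"ax":-0.003,"ay":0.072,"az":0},{"dx":0.049,"dy":0.004,"dz":0.017,"ax":-0.004,"ay":0.085,"az":0},{"dx":0.056,"dy":0.004,"dz":0.018,"ax":-0.004,"ay":0.09,"az":0},{"dx":0.056,"dy":0.004,"dz":0.018,"ax":-0.004,"ay":0.09,"az":0}]' 1 20
python3 - <<'E'
from h import *
s,R=st();print(loc(s["tcp_pos"]))
f=bot.grab_frame("wrist");save(f,"i_w.png")
E
```

```text
t: 6.1
tcp_pos: [0.6786, -0.1064, 0.3932]
tool_rot: [-1.389, 0.914, 1.0]
force: [0.4, 0.1, -1.1]
finger_gap: 0.0876
t 6.1 tcp [ 0.6786 -0.1064  0.3932] q [ 0.1393  0.1678 -0.0725  0.0303 -0.9876 -0.0884] F [ 0.4248  0.0526 -1.0719] gap 0.0876
[[ 0.3366 -0.9395 -0.0632]
 [ 0.0217 -0.0594  0.998 ]
 [-0.9414 -0.3373  0.0004]]
[-0.0455  0.0002  0.2832]
```

View pics/i_w.png

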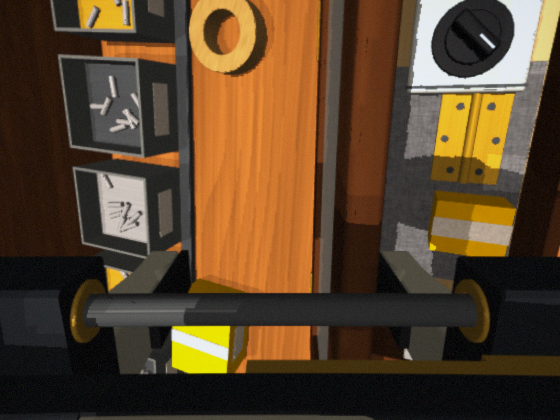

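```bash
python3 - <<'E'
from h import *
def tp(p): 
    x=np.cos(p)*EX-np.sin(p)*EZ; return np.c_[x,EY,np.cross(x,EY)]
s=bot.state();R=Ro.from_rotvec(s["tool_rot"]).as_matrix()
print(row(s["tcp_pos"]-.06*R[:,0],R))
print(row(L(-.19,.10,.34),tp(1.2)))
E
cat >> h.py <<'E'
def tp(p): 
    x=np.cos(p)*EX-np.sin(p)*EZ; return np.c_[x,EY,np.cross(x,EY)]
E
```

```text
{"dx":-0.02,"dy":-0.001,"dz":0.056,"ax":0.0,"ay":-0.0,"az":0.0}
{"dx":-0.15,"dy":0.09,"dz":0.057,"ax":0.549,"ay":0.014,"az":-1.471}
```

```bash
python3 -m jog '[{"dx":-0.012,"dy":0,"dz":0.028,"ax":0,"ay":0,"az":0},{"dx":-0.022,"dy":0,"dz":0.056,"ax":0,"ay":0,"az":0},{"dx":-0.024,"dy":0,"dz":0.08,"ax":0,"ay":0,"az":0},{"dx":-0.06,"dy":0.02,"dz":0.08,"ax":0.055,"ay":0.001,"az":-0.147},{"dx":-0.1,"dy":0.04,"dz":0.075,"ax":0.11,"ay":0.003,"az":-0.294},{"dx":-0.13,"dy":0.065,"dz":0.065,"ax":0.165,"ay":0.004,"az":-0.441},{"dx":-0.15,"dy":0.09,"dz":0.057,"ax":0.22,"ay":0.005,"az":-0.588},{"dx":-0.15,"dy":0.09,"dz":0.057,"ax":0.274,"ay":0.007,"az":-0.735}]' 1 20
python3 - <<'E'
from h import *
st();print(row(L(-.19,.10,.34),tp(1.2)))
print(row(L(-.20,.14,.2),tp(1.2)))
E
```

```text
t: 6.95
tcp_pos: [0.5258, -0.0149, 0.4502]
tool_rot: [-0.768, 1.112, 0.569]
force: [-0.2, -0.3, -1.0]
finger_gap: 0.0876
t 6.95 tcp [ 0.5258 -0.0149  0.4502] q [ 0.4151 -0.1506 -0.3142  0.1301 -1.0692 -1.1214] F [-0.2455 -0.3086 -1.0063] gap 0.0876
[[ 0.3505 -0.7414  0.5723]
 [ 0.0302  0.6197  0.7843]
 [-0.9361 -0.2576  0.2395]]
{"dx":0.002,"dy":-0.001,"dz":-0.0,"ax":0.294,"ay":0.011,"az":-0.79}
{"dx":-0.01,"dy":0.038,"dz":-0.14,"ax":0.294,"ay":0.011,"az":-0.79}
```

Continue the turn while lowering in front, with a look at the pin.

```bash
python3 -m jog '[{"dx":-0.005,"dy":0.01,"dz":-0.02,"ax":0.053,"ay":0.002,"az":-0.143},{"dx":-0.01,"dy":0.02,"dz":-0.045,"ax":0.107,"ay":0.004,"az":-0.286},{"dx":-0.01,"dy":0.03,"dz":-0.07,"ax":0.16,"ay":0.006,"az":-0.43},{"dx":-0.01,"dy":0.038,"dz":-0.09,"ax":0.213,"ay":0.008,"az":-0.573},{"dx":-0.01,"dy":0.038,"dz":-0.1,"ax":0.267,"ay":0.01,"az":-0.717},{"dx":-0.01,"dy":0.038,"dz":-0.1,"ax":0.294,"ay":0.011,"az":-0.79},{"dx":-0.01,"dy":0.038,"dz":-0.1,"ax":0.294,"ay":0.011,"az":-0.79}]' -1 20
python3 - <<'E'
from h import *
s,R=st();print(loc(s["tcp_pos"]))
f=bot.grab_frame("wrist");save(f,"j_w.png")
f=bot.grab_frame("top");save(f,"j_t.png",(200,100,420,270),3)
C=cloud(f);im=f["img"].astype(int)
for n in("wrist","top","scene"):
    f=bot.grab_frame(n);C=cloud(f);hsv=cv2.cvtColor(f["img"],cv2.COLOR_RGB2HSV)
    m=(((hsv[...,0]<6)|(hsv[...,0]>174))&(hsv[...,1]>180)&(hsv[...,2]>90)).astype(np.uint8)
    k,l,stt,_=cv2.connectedComponentsWithStats(m)
    for i in np.argsort(-stt[1:,4])[:4]+1:
        P=np.array([loc(x) for x in C[l==i]]); print(n,stt[i],np.median(P,0),P.min(0),P.max(0))
E
```

```text
t: 7.65
tcp_pos: [0.5157, 0.0234, 0.3502]
tool_rot: [-0.036, 1.198, 0.056]
force: [0.9, 0.5, -0.2]
finger_gap: 0.0373
t 7.65 tcp [0.5157 0.0234 0.3502] q [ 0.5228 -0.1385 -0.5647  0.2212 -0.8199 -2.156 ] F [ 0.8907  0.5462 -0.1964] gap 0.0373
[[ 0.3628 -0.0625  0.9297]
 [ 0.024   0.998   0.0578]
 [-0.9315  0.0013  0.3636]]
[-0.1998  0.1401  0.2402]
wrist [ 247  200   76   23 1158] [-0.1289  0.1415  0.0752] [-0.3059  0.0944 -0.0835] [-0.0042  0.1729  0.2983]
top [269 212  17   4  33] [-0.1248  0.1476  0.0767] [-0.128   0.1228  0.0722] [-0.1218  0.1726  0.0812]
```

View pics/j_w.png

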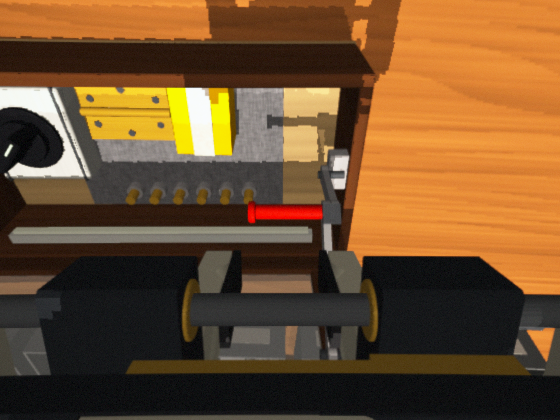

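View pics/j_t.png

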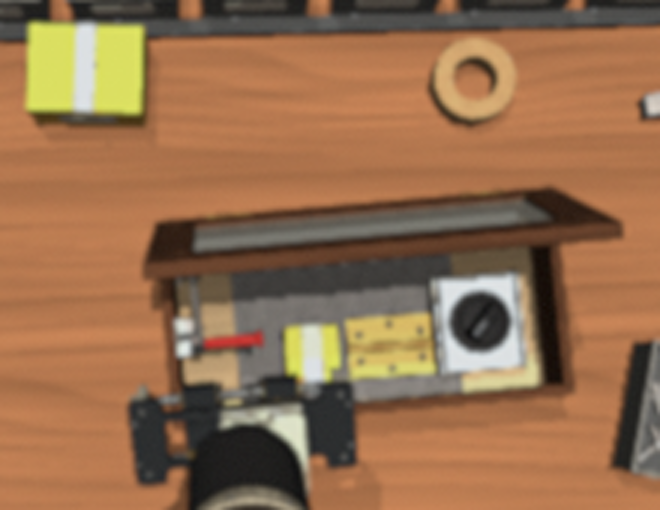

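Run:
```python
from h import *
print(row(L(-.182,.146,.116),tp(1.2)))
```

```text
{"dx":0.017,"dy":0.007,"dz":-0.125,"ax":-0.0,"ay":0.001,"az":-0.001}
```

```bash
python3 -m jog '[{"dx":0.002,"dy":0.002,"dz":-0.03,"ax":0,"ay":0,"az":0},{"dx":0.008,"dy":0.004,"dz":-0.065,"ax":0,"ay":0,"az":0},{"dx":0.012,"dy":0.007,"dz":-0.1,"ax":0,"ay":0,"az":0},{"dx":0.017,"dy":0.007,"dz":-0.125,"ax":0,"ay":0,"az":0},{"dx":0.017,"dy":0.007,"dz":-0.125,"ax":0,"ay":0,"az":0}]' -1 20
python3 - <<'E'
from h import *
s,R=st();print(loc(s["tcp_pos"]))
f=bot.grab_frame("wrist");save(f,"k_w.png")
print(row(L(-.182,.146,.116),tp(1.2)))
E
```

```text
t: 8.4
tcp_pos: [0.5316, 0.0292, 0.2222]
tool_rot: [-0.042, 1.204, 0.056]
force: [-0.3, -0.9, -0.1]
finger_gap: 0.0006
t 8.4 tcp [0.5316 0.0292 0.2222] q [ 0.497   0.0158 -0.7826  0.348  -0.4623 -2.2903] F [-0.3382 -0.9141 -0.0761] gap 0.0006
[[ 0.3576 -0.0651  0.9316]
 [ 0.0209  0.9979  0.0617]
 [-0.9336 -0.0026  0.3582]]
[-0.1836  0.1448  0.1122]
{"dx":0.001,"dy":0.001,"dz":0.001,"ax":0.002,"ay":-0.002,"az":-0.002}
```

View pics/k_w.png

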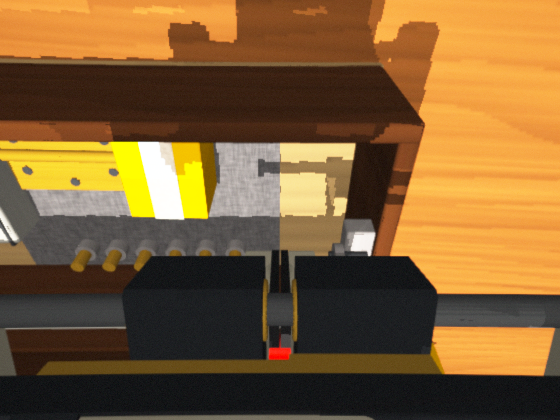

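```bash
python3 -m jog '[{"dx":0.012,"dy":0.001,"dz":0,"ax":0,"ay":0,"az":0},{"dx":0.022,"dy":0.002,"dz":0,"ax":0,"ay":0,"az":0},{"dx":0.03,"dy":0.003,"dz":0,"ax":0,"ay":0,"az":0},{"dx":0.037,"dy":0.003,"dz":0,"ax":0,"ay":0,"az":0},{"dx":0.044,"dy":0.004,"dz":0,"ax":0,"ay":0,"az":0},{"dx":0.051,"dy":0.004,"dz":0,"ax":0,"ay":0,"az":0},{"dx":0.058,"dy":0.004,"dz":0,"ax":0,"ay":0,"az":0},{"dx":0.058,"dy":0.004,"dz":0,"ax":0,"ay":0,"az":0}]' -1 20
python3 - <<'E'
from h import *
s,R=st();print(loc(s["tcp_pos"]))
f=bot.grab_frame("top");save(f,"l_t.png",(200,100,420,270),3)
E
```

```text
t: 9.25
tcp_pos: [0.5913, 0.0336, 0.2241]
tool_rot: [-0.041, 1.202, 0.056]
force: [-1.5, 0.7, -0.4]
finger_gap: 0.0003
t 9.25 tcp [0.5913 0.0336 0.2241] q [ 0.448   0.1166 -0.6501  0.3006 -0.4792 -2.1979] F [-1.4918  0.6889 -0.3552] gap 0.0003
[[ 0.3597 -0.0651  0.9308]
 [ 0.0214  0.9979  0.0615]
 [-0.9328 -0.0022  0.3604]]
[-0.1237  0.1455  0.1141]
```

View pics/l_t.png

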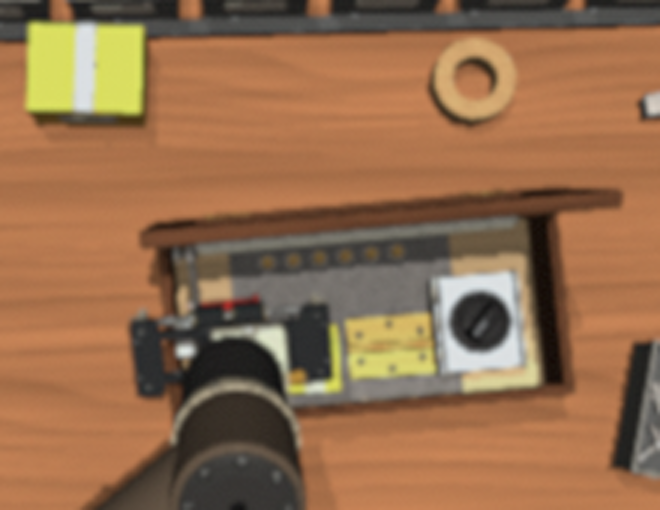

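```bash
python3 -m jog '[{"dx":0.004,"dy":0,"dz":-0.001,"ax":0,"ay":0,"az":0},{"dx":0.007,"dy":0,"dz":-0.002,"ax":0,"ay":0,"az":0},{"dx":0.010,"dy":0.001,"dz":-0.002,"ax":0,"ay":0,"az":0},{"dx":0.012,"dy":0.001,"dz":-0.002,"ax":0,"ay":0,"az":0},{"dx":0.012,"dy":0.001,"dz":-0.002,"ax":0,"ay":0,"az":0}]' -1 20
python3 - <<'E'
from h import *
s,R=st();print(loc(s["tcp_pos"]))
E
```

```text
t: 9.8
tcp_pos: [0.6, 0.0332, 0.2205]
tool_rot: [-0.042, 1.208, 0.053]
force: [-17.2, 2.7, 3.4]
finger_gap: 0.0006
t 9.8 tcp [0.6    0.0332 0.2205] q [ 0.4399  0.1374 -0.6302  0.2924 -0.4829 -2.1843] F [-17.1505   2.6661   3.4317] gap 0.0006
[[ 0.3543 -0.0633  0.933 ]
 [ 0.0188  0.998   0.0605]
 [-0.935  -0.0039  0.3547]]
[-0.115   0.1445  0.1105]
```

```bash
python3 -m jog '[{"dx":0.006,"dy":0,"dz":0,"ax":0,"ay":0,"az":0},{"dx":0.007,"dy":0,"dz":0,"ax":0,"ay":0,"az":0},{"dx":0.007,"dy":0,"dz":0,"ax":0,"ay":0,"az":0}]' -1 20
python3 - <<'E'
from h import *
s,R=st();print(loc(s["tcp_pos"]))
E
```

```text
t: 10.1
tcp_pos: [0.6021, 0.0312, 0.2176]
tool_rot: [-0.043, 1.218, 0.049]
force: [-27.8, 3.6, 6.3]
finger_gap: 0.0006
t 10.1 tcp [0.6021 0.0312 0.2176] q [ 0.435   0.1475 -0.6192  0.2827 -0.4931 -2.1725] F [-27.8162   3.5935   6.2807] gap 0.0006
[[ 0.3451 -0.0607  0.9366]
 [ 0.0147  0.9981  0.0592]
 [-0.9385 -0.0066  0.3453]]
[-0.1131  0.1424  0.1076]
```

```bash
python3 -m jog '[{"dx":-0.01,"dy":0,"dz":0,"ax":0,"ay":0,"az":0},{"dx":-0.04,"dy":0,"dz":0.005,"ax":0,"ay":0,"az":0},{"dx":-0.07,"dy":0,"dz":0.02,"ax":0,"ay":0,"az":0},{"dx":-0.08,"dy":-0.02,"dz":0.06,"ax":0,"ay":0,"az":0},{"dx":-0.08,"dy":-0.06,"dz":0.1,"ax":0,"ay":0,"az":0},{"dx":-0.08,"dy":-0.11,"dz":0.13,"ax":0,"ay":0,"az":0},{"dx":-0.08,"dy":-0.16,"dz":0.14,"ax":0,"ay":0,"az":0},{"dx":-0.08,"dy":-0.2,"dz":0.14,"ax":0,"ay":0,"az":0}]' 0.2 20
python3 - <<'E'
from h import *
s,R=st();print(loc(s["tcp_pos"]))
f=bot.grab_frame("top");save(f,"m_t.png",(200,100,420,270),3)
C=cloud(f);hsv=cv2.cvtColor(f["img"],cv2.COLOR_RGB2HSV)
m=(((hsv[...,0]<8)|(hsv[...,0]>172))&(hsv[...,1]>150)&(hsv[...,2]>60)).astype(np.uint8)
m[:, :250]=0
k,l,stt,_=cv2.connectedComponentsWithStats(m)
for i in np.argsort(-stt[1:,4])[:3]+1:
    P=np.array([loc(x) for x in C[l==i]]); print(stt[i],np.median(P,0),P.min(0),P.max(0))
f=bot.grab_frame("wrist");save(f,"m_w.png")
E
```

```text
t: 10.9
tcp_pos: [0.5231, -0.1657, 0.3616]
tool_rot: [-0.045, 1.21, 0.05]
force: [1.4, -0.5, -0.1]
finger_gap: 0.0517
t 10.9 tcp [ 0.5231 -0.1657  0.3616] q [ 0.0525 -0.0611 -0.3819  0.0047 -0.8894 -1.5614] F [ 1.3873 -0.5249 -0.0579] gap 0.0517
[[ 0.3525 -0.0627  0.9337]
 [ 0.0149  0.998   0.0614]
 [-0.9357 -0.0078  0.3527]]
[-0.2044 -0.0491  0.2516]
[267 197  19   5  63] [-0.08    0.1498  0.0691] [-0.085   0.1186  0.0616] [-0.0746  0.175   0.076 ]
```

View pics/m_t.png

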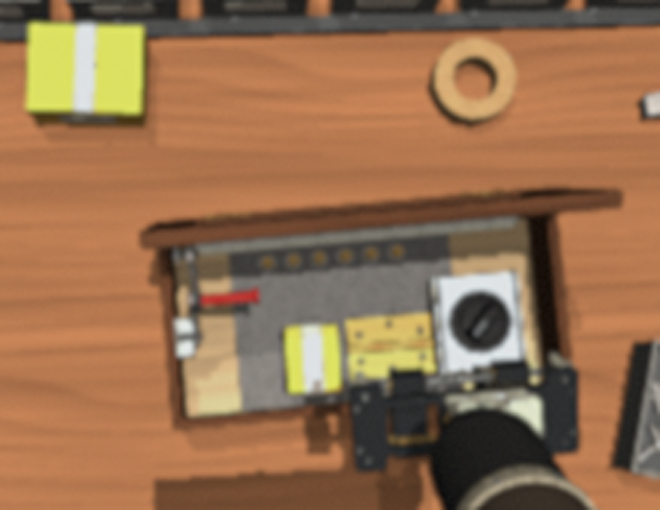

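View pics/m_w.png

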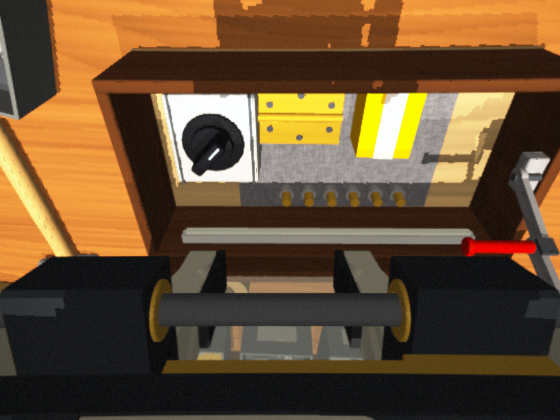

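Run:
```python
from h import *
for n in("wrist","top"):
    f=bot.grab_frame(n);C=cloud(f)
    D=C-H; Lc=np.stack([D@EX,D@EY,D[...,2]],-1)
    m0=(Lc[...,0]>-.19)&(Lc[...,0]<-.03)&(Lc[...,1]<-.08)&(Lc[...,1]>-.19)&(Lc[...,2]<.02)
    hist,e=np.histogram(Lc[m0][:,2],np.arange(-.11,.02,.005));print(n,dict(zip(e.round(3).tolist(),hist.tolist())))
    dark=(f["img"].max(-1)<70)
    for lo,hi in((-.062,-.045),(-.04,-.01)):
        m=(m0&(Lc[...,2]>lo)&(Lc[...,2]<hi)).astype(np.uint8)
        k,l,stt,_=cv2.connectedComponentsWithStats(m)
        if k<2: continue
        i=np.argmax(stt[1:,4])+1;P=Lc[l==i]
        r=cv2.minAreaRect(P[:,:2].astype(np.float32));print(n,lo,len(P),r,np.median(P,0),P[:,:2].min(0),P[:,:2].max(0))
        q=P[:,:2]-P[:,:2].mean(0);w,v=np.linalg.eigh(q.T@q);print("dir",v[:,1],np.degrees(np.arctan2(v[1,1],v[0,1])))
f=bot.grab_frame("wrist");save(f,"n_w.png",(150,80,290,200),5)
```

```text
wrist {-0.11: 0, -0.105: 5, -0.1: 1060, -0.095: 260, -0.09: 58, -0.085: 30, -0.08: 30, -0.075: 30, -0.07: 314, -0.065: 4384, -0.06: 1419, -0.055: 196, -0.05: 591, -0.045: 53, -0.04: 52, -0.035: 53, -0.03: 60, -0.025: 184, -0.02: 334, -0.015: 0, -0.01: 0, -0.005: 0, 0.0: 0, 0.005: 0, 0.01: 0}
wrist -0.062 2253 ((-0.12354253232479095, -0.1367536038160324), (0.07246332615613937, 0.07079093158245087), 6.422157287597656) [-0.134  -0.1339 -0.0569] [-0.1601 -0.1723] [-0.0857 -0.1015]
dir [0.5051 0.8631] 59.66096621951265
wrist -0.04 683 ((-0.12372591346502304, -0.13653607666492462), (0.014158139005303383, 0.0462619923055172), 46.49421691894531) [-0.1283 -0.1344 -0.0201] [-0.1435 -0.1557] [-0.1048 -0.1175]
dir [-0.7128  0.7014] 135.4608474565104
top {-0.11: 3, -0.105: 87, -0.1: 199, -0.095: 57, -0.09: 9, -0.085: 8, -0.08: 6, -0.075: 12, -0.07: 154, -0.065: 371, -0.06: 173, -0.055: 83, -0.05: 39, -0.045: 13, -0.04: 2, -0.035: 3, -0.03: 7, -0.025: 23, -0.02: 29, -0.015: 2, -0.01: 0, -0.005: 0, 0.0: 0, 0.005: 0, 0.01: 0}
top -0.062 367 ((-0.12090439349412918, -0.13142094016075134), (0.0986182764172554, 0.09424944221973419), 89.55966186523438) [-0.1248 -0.1307 -0.0578] [-0.1682 -0.1808] [-0.0738 -0.0822]
dir [0.4877 0.873 ] 60.810728074641055
top -0.04 66 ((-0.12340892851352692, -0.13165302574634552), (0.014603797346353531, 0.04359591007232666), 46.89323806762695) [-0.123  -0.1306 -0.0206] [-0.1425 -0.1482] [-0.1043 -0.1133]
dir [-0.7299  0.6836] 136.8763949574062
```

View pics/n_w.png

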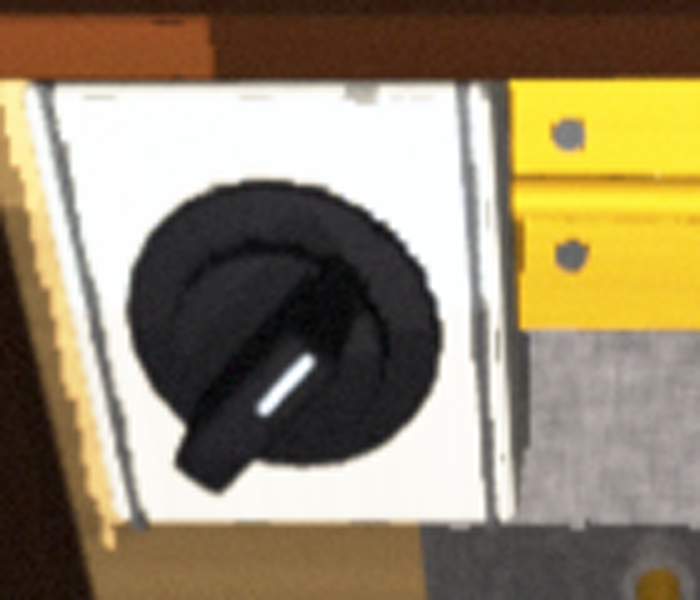

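```bash
cat >> h.py <<'E'
def td(az,dl=.12):
    B=np.c_[EX,EY,EZ]
    x=np.array([np.sin(dl),0,-np.cos(dl)]);y=np.array([np.cos(az),np.sin(az),0]);y=y-x*(x@y);y/=np.linalg.norm(y)
    return B@np.c_[x,y,np.cross(x,y)]
def dimpose(az,dz=.008,back=0.,dl=.12,c=(-.1236,-.1345)):
    g=np.array([c[0],c[1],-.027+dz]); x=np.array([np.sin(dl),0,-np.cos(dl)])
    q=g-(.047+back)*x
    return L(*q),td(az,dl)
E
python3 - <<'E'
from h import *
R=td(np.radians(45.5))
print(row(L(-.195,-.1345,.17),R)); print(row(L(-.165,-.1345,.10),R)); print(row(*dimpose(np.radians(45.5))))
E
```

```text
{"dx":0.016,"dy":-0.085,"dz":-0.078,"ax":0.174,"ay":0.23,"az":-0.749}
{"dx":0.046,"dy":-0.084,"dz":-0.148,"ax":0.174,"ay":0.23,"az":-0.749}
{"dx":0.081,"dy":-0.081,"dz":-0.22,"ax":0.174,"ay":0.23,"az":-0.749}
```

```bash
python3 -m jog '[{"dx":0.003,"dy":-0.02,"dz":-0.01,"ax":0.03,"ay":0.04,"az":-0.125},{"dx":0.006,"dy":-0.04,"dz":-0.025,"ax":0.06,"ay":0.08,"az":-0.25},{"dx":0.01,"dy":-0.06,"dz":-0.04,"ax":0.09,"ay":0.12,"az":-0.375},{"dx":0.013,"dy":-0.075,"dz":-0.06,"ax":0.12,"ay":0.155,"az":-0.5},{"dx":0.016,"dy":-0.085,"dz":-0.078,"ax":0.145,"ay":0.19,"az":-0.625},{"dx":0.025,"dy":-0.085,"dz":-0.1,"ax":0.174,"ay":0.23,"az":-0.749},{"dx":0.046,"dy":-0.084,"dz":-0.14,"ax":0.174,"ay":0.23,"az":-0.749},{"dx":0.046,"dy":-0.084,"dz":-0.14,"ax":0.174,"ay":0.23,"az":-0.749}]' 0.1 20
python3 - <<'E'
from h import *
s,R=st();print(loc(s["tcp_pos"]))
f=bot.grab_frame("wrist");save(f,"o_w.png")
print(row(*dimpose(np.radians(45.5))))
C=cloud(f)
D=C-H; Lc=np.stack([D@EX,D@EY,D[...,2]],-1)
m=(Lc[...,0]>-.19)&(Lc[...,0]<-.03)&(Lc[...,1]<-.08)&(Lc[...,1]>-.19)&(Lc[...,2]<-.01)&(Lc[...,2]>-.04)
m=m.astype(np.uint8);k,l,stt,_=cv2.connectedComponentsWithStats(m);i=np.argmax(stt[1:,4])+1;P=Lc[l==i]
print(cv2.minAreaRect(P[:,:2].astype(np.float32)),np.median(P[:,2]))
E
```

```text
t: 11.95
tcp_pos: [0.5682, -0.2462, 0.2114]
tool_rot: [0.582, 1.396, -0.507]
force: [-1.2, -0.1, -1.3]
finger_gap: 0.0484
t 11.95 tcp [ 0.5682 -0.2462  0.2114] q [-0.1052  0.2846 -0.285  -0.0268 -0.8913 -2.1569] F [-1.2099 -0.1116 -1.2596] gap 0.0484
[[ 0.1114  0.6451  0.7559]
 [ 0.0092  0.76   -0.6499]
 [-0.9937  0.0794  0.0787]]
[-0.1646 -0.1323  0.1014]
{"dx":0.035,"dy":0.001,"dz":-0.077,"ax":-0.0,"ay":-0.006,"az":-0.003}
((-0.1235751360654831, -0.13669705390930176), (0.014320475049316883, 0.04566792771220207), 46.70286560058594) -0.019946102160125448
```

View pics/o_w.png

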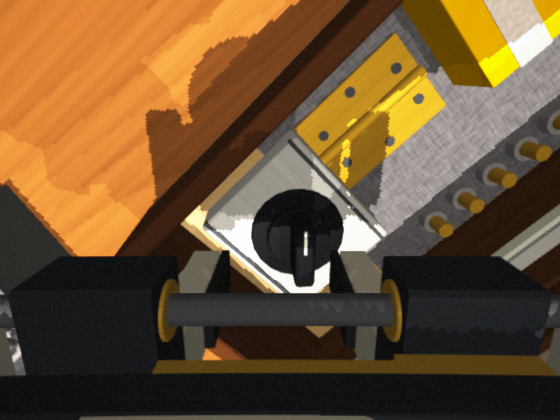

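```bash
python3 -m jog '[{"dx":0.014,"dy":0,"dz":-0.025,"ax":0,"ay":-0.006,"az":0},{"dx":0.028,"dy":0,"dz":-0.045,"ax":0,"ay":-0.006,"az":0},{"dx":0.035,"dy":0,"dz":-0.062,"ax":0,"ay":-0.006,"az":0},{"dx":0.035,"dy":0,"dz":-0.077,"ax":0,"ay":-0.006,"az":0},{"dx":0.035,"dy":0,"dz":-0.077,"ax":0,"ay":-0.006,"az":0}]' 0.1 20
python3 - <<'E'
from h import *
s,R=st();print(loc(s["tcp_pos"]))
print(row(*dimpose(np.radians(45.5))))
f=bot.grab_frame("wrist");save(f,"p_w.png")
f=bot.grab_frame("scene");save(f,"p_s.png",(100,60,380,270),2.8)
E
```

```text
t: 12.5
tcp_pos: [0.6024, -0.2456, 0.1359]
tool_rot: [0.581, 1.391, -0.504]
force: [-0.3, -0.0, -0.5]
finger_gap: 0.0482
t 12.5 tcp [ 0.6024 -0.2456  0.1359] q [-0.0981  0.4072 -0.2986 -0.0296 -0.749  -2.1571] F [-0.2527 -0.0379 -0.4851] gap 0.0482
[[ 0.1173  0.6431  0.7568]
 [ 0.0087  0.7613 -0.6483]
 [-0.9931  0.0826  0.0837]]
[-0.1303 -0.1339  0.0259]
{"dx":0.001,"dy":-0.001,"dz":0.002,"ax":-0.001,"ay":-0.002,"az":-0.005}
```

View pics/p_w.png

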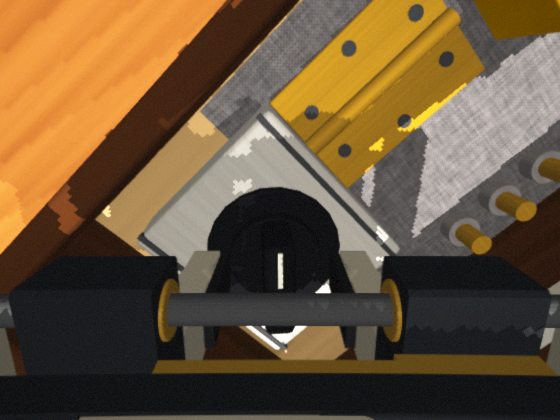

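View pics/p_s.png

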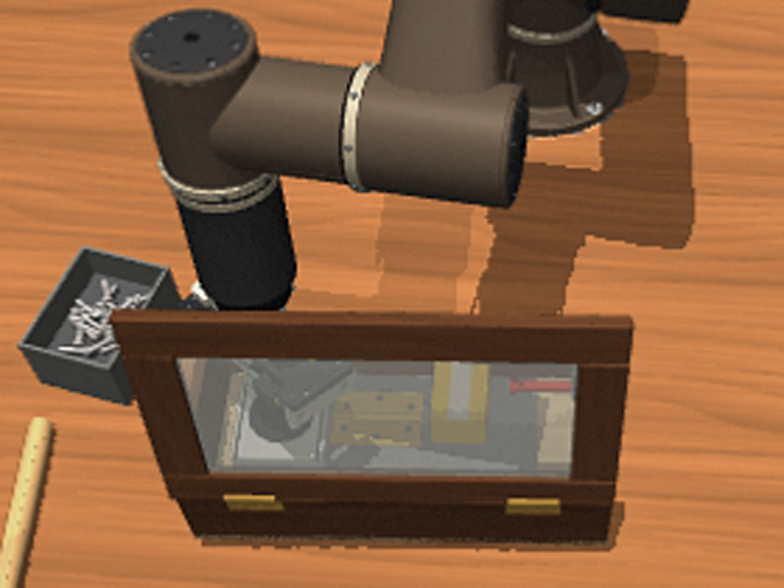

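```bash
python3 -m jog '[{"dx":0,"dy":0,"dz":0,"ax":0,"ay":0,"az":0},{"dx":0,"dy":0,"dz":0,"ax":0,"ay":0,"az":0},{"dx":0,"dy":0,"dz":0,"ax":0,"ay":0,"az":0},{"dx":0,"dy":0,"dz":0,"ax":0,"ay":0,"az":0}]' -1 15
python3 - <<'E'
from h import *
s,R=st();print(s["torque"],loc(s["tcp_pos"]))
E
```

```text
t: 13.0
tcp_pos: [0.6035, -0.2463, 0.1387]
tool_rot: [0.581, 1.387, -0.504]
force: [0.2, 0.5, 0.0]
finger_gap: 0.0214
t 13.0 tcp [ 0.6035 -0.2463  0.1387] q [-0.0988  0.4041 -0.2965 -0.0288 -0.7503 -2.1571] F [0.2004 0.4737 0.0139] gap 0.0214
[[ 0.1212  0.6429  0.7563]
 [ 0.0077  0.7613 -0.6484]
 [-0.9926  0.0844  0.0873]]
[-0.0818  0.4122 -0.0196] [-0.1294 -0.1347  0.0287]
```

```bash
python3 -m jog '[{"dx":0,"dy":0,"dz":0,"ax":0,"ay":0,"az":0},{"dx":0,"dy":0,"dz":0,"ax":0,"ay":0,"az":0},{"dx":0,"dy":0,"dz":0,"ax":0,"ay":0,"az":0},{"dx":0,"dy":-0.001,"dz":0,"ax":0,"ay":0,"az":0.1},{"dx":0,"dy":-0.001,"dz":0,"ax":0,"ay":0,"az":0.2},{"dx":0,"dy":-0.002,"dz":0,"ax":0,"ay":0,"az":0.3},{"dx":0,"dy":-0.002,"dz":0,"ax":0,"ay":0,"az":0.4},{"dx":0,"dy":-0.003,"dz":0,"ax":0,"ay":0,"az":0.5}]' -1 15
python3 - <<'E'
from h import *
s,R=st();print(s["torque"],loc(s["tcp_pos"]))
print(row(*dimpose(np.radians(90))))
E
```

```text
t: 13.8
tcp_pos: [0.6037, -0.2504, 0.1387]
tool_rot: [0.213, 1.468, -0.098]
force: [0.9, -5.2, -2.4]
finger_gap: 0.0145
t 13.8 tcp [ 0.6037 -0.2504  0.1387] q [-0.1355  0.4238 -0.2309 -0.1057 -0.825  -1.5682] F [ 0.882  -5.1591 -2.3809] gap 0.0145
[[ 0.1031  0.1955  0.9753]
 [ 0.0641  0.9771 -0.2027]
 [-0.9926  0.0835  0.0882]]
[-2.5192  0.2508 -0.2032] [-0.1294 -0.1387  0.0287]
{"dx":-0.0,"dy":0.004,"dz":-0.001,"ax":-0.086,"ay":-0.026,"az":0.26}
```

```bash
python3 -m jog '[{"dx":0,"dy":0.001,"dz":0,"ax":0,"ay":0,"az":0.08},{"dx":0,"dy":0.001,"dz":0,"ax":0,"ay":0,"az":0.16},{"dx":0,"dy":0.001,"dz":0,"ax":0,"ay":0,"az":0.24},{"dx":0,"dy":0.001,"dz":0,"ax":0,"ay":0,"az":0.30},{"dx":0,"dy":0.001,"dz":0,"ax":0,"ay":0,"az":0.34},{"dx":0,"dy":0.001,"dz":0,"ax":0,"ay":0,"az":0.34}]' -1 15
python3 - <<'E'
from h import *
s,R=st();print(s["torque"],loc(s["tcp_pos"]))
print(np.degrees(np.arctan2(R[:,1]@EY,R[:,1]@EX)))
f=bot.grab_frame("wrist");save(f,"q_w.png")
E
```

```text
t: 14.4
tcp_pos: [0.6047, -0.2518, 0.1388]
tool_rot: [-0.041, 1.483, 0.175]
force: [1.8, -11.8, -4.8]
finger_gap: 0.0158
t 14.4 tcp [ 0.6047 -0.2518  0.1388] q [-0.1509  0.4406 -0.1901 -0.1333 -0.8811 -1.1986] F [  1.768  -11.8028  -4.8456] gap 0.0158
[[ 0.0778 -0.1422  0.9868]
 [ 0.0919  0.9866  0.1349]
 [-0.9927  0.0802  0.0898]]
[-5.3418 -0.301  -0.794 ] [-0.1285 -0.1402  0.0288]
94.54940121475758
```

View pics/q_w.png

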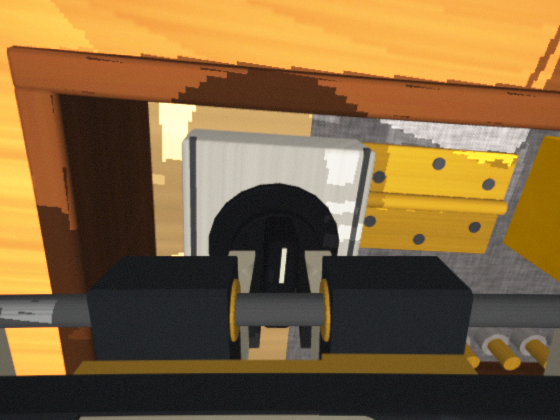

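```bash
python3 -m jog '[{"dx":0,"dy":0,"dz":0,"ax":0,"ay":0,"az":-0.04},{"dx":0,"dy":0,"dz":0,"ax":0,"ay":0,"az":-0.04},{"dx":0,"dy":0,"dz":0,"ax":0,"ay":0,"az":-0.04},{"dx":-0.002,"dy":0,"dz":0.02,"ax":0,"ay":0,"az":-0.04},{"dx":-0.02,"dy":0,"dz":0.05,"ax":0,"ay":0,"az":-0.04},{"dx":-0.05,"dy":0,"dz":0.09,"ax":0,"ay":0,"az":-0.04},{"dx":-0.08,"dy":0.02,"dz":0.13,"ax":0,"ay":0,"az":-0.04},{"dx":-0.09,"dy":0.04,"dz":0.16,"ax":0,"ay":0,"az":-0.04}]' 0.1 20
python3 - <<'E'
from h import *
s,R=st();print(loc(s["tcp_pos"]))
f=bot.grab_frame("wrist");save(f,"r_w.png")
C=cloud(f)
D=C-H; Lc=np.stack([D@EX,D@EY,D[...,2]],-1)
m=(Lc[...,0]>-.19)&(Lc[...,0]<-.03)&(Lc[...,1]<-.08)&(Lc[...,1]>-.19)&(Lc[...,2]<-.01)&(Lc[...,2]>-.04)
m=m.astype(np.uint8);k,l,stt,_=cv2.connectedComponentsWithStats(m);i=np.argmax(stt[1:,4])+1;P=Lc[l==i]
print(cv2.minAreaRect(P[:,:2].astype(np.float32)),np.median(P[:,2]))
E
```

```text
t: 15.25
tcp_pos: [0.5128, -0.2115, 0.3008]
tool_rot: [-0.01, 1.481, 0.142]
force: [1.2, 0.6, 0.8]
finger_gap: 0.0484
t 15.25 tcp [ 0.5128 -0.2115  0.3008] q [-0.0976  0.1366 -0.2267 -0.1066 -1.1358 -1.3336] F [1.1872 0.5619 0.7501] gap 0.0484
[[ 0.0825 -0.1014  0.9914]
 [ 0.0888  0.9916  0.094 ]
 [-0.9926  0.0803  0.0908]]
[-0.2176 -0.0942  0.1908]
((-0.14410655200481415, -0.13626709580421448), (0.014129537157714367, 0.005806497763842344), 76.49223327636719) -0.026864583996396504
```

View pics/r_w.png

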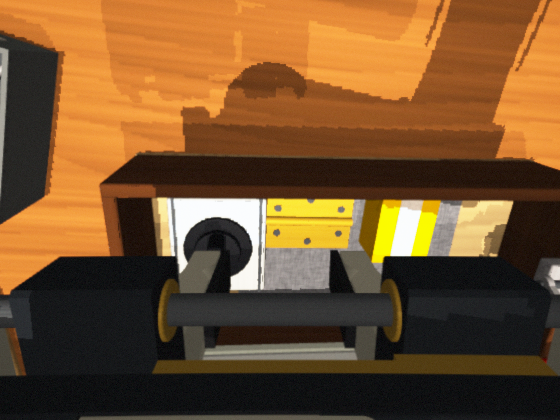

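Run:
```python
from h import *
print(row(L(-.16,.074,.24),tp(1.25)))
print(row(L(-.108,.074,.2),tp(1.25)))
```

```text
{"dx":0.046,"dy":0.17,"dz":0.043,"ax":-0.059,"ay":-0.227,"az":-0.048}
{"dx":0.098,"dy":0.173,"dz":0.003,"ax":-0.059,"ay":-0.227,"az":-0.048}
```

```bash
python3 -m jog '[{"dx":0.01,"dy":0.04,"dz":0.02,"ax":-0.03,"ay":-0.11,"az":-0.024},{"dx":0.02,"dy":0.08,"dz":0.04,"ax":-0.059,"ay":-0.227,"az":-0.048},{"dx":0.033,"dy":0.125,"dz":0.043,"ax":-0.059,"ay":-0.227,"az":-0.048},{"dx":0.046,"dy":0.17,"dz":0.043,"ax":-0.059,"ay":-0.227,"az":-0.048},{"dx":0.046,"dy":0.17,"dz":0.043,"ax":-0.059,"ay":-0.227,"az":-0.048},{"dx":0.046,"dy":0.17,"dz":0.043,"ax":-0.059,"ay":-0.227,"az":-0.048}]' 1 20
python3 - <<'E'
from h import *
s,R=st();print(loc(s["tcp_pos"]))
f=bot.grab_frame("wrist");save(f,"s_w.png")
g=bot.grab_frame("top")
for n,f in (("wrist",f),("top",g)):
    C=cloud(f);D=C-H; Lc=np.stack([D@EX,D@EY,D[...,2]],-1)
    m=(Lc[...,0]>-.19)&(Lc[...,0]<-.03)&(Lc[...,1]<-.08)&(Lc[...,1]>-.19)&(Lc[...,2]<-.01)&(Lc[...,2]>-.04)
    m=m.astype(np.uint8);k,l,stt,_=cv2.connectedComponentsWithStats(m)
    if k>1:
        i=np.argmax(stt[1:,4])+1;P=Lc[l==i]
        q=P[:,:2]-P[:,:2].mean(0);w,v=np.linalg.eigh(q.T@q)
        print(n,cv2.minAreaRect(P[:,:2].astype(np.float32)),np.median(P[:,2]),np.degrees(np.arctan2(v[1,1],v[0,1])))
    hsv=cv2.cvtColor(f["img"],cv2.COLOR_RGB2HSV)
    m=(((hsv[...,0]<6)|(hsv[...,0]>174))&(hsv[...,1]>170)&(hsv[...,2]>80)).astype(np.uint8)
    k,l,stt,_=cv2.connectedComponentsWithStats(m)
    for i in np.argsort(-stt[1:,4])[:2]+1:
        P=Lc[l==i]; print(n,stt[i],np.median(P,0),P.min(0),P.max(0))
save(g,"s_t.png",(200,100,420,270),3)
print(row(L(-.0743,.074,.1126),tp(1.25)))
E
```

```text
t: 15.9
tcp_pos: [0.5595, -0.0383, 0.3502]
tool_rot: [-0.043, 1.25, 0.059]
force: [0.4, -0.8, 0.1]
finger_gap: 0.0862
t 15.9 tcp [ 0.5595 -0.0383  0.3502] q [ 0.3269 -0.0256 -0.4058  0.1046 -0.8831 -1.8835] F [ 0.3739 -0.7925  0.1278] gap 0.0862
[[ 0.3141 -0.068   0.947 ]
 [ 0.0213  0.9977  0.0646]
 [-0.9492 -0.0001  0.3148]]
[-0.16    0.0757  0.2402]
wrist ((-0.12409476935863495, -0.1362198293209076), (0.04535640776157379, 0.015290104784071445), 0.3726136088371277) -0.021330172544824347 -178.48976860226927
wrist [ 325  214   74   20 1059] [-0.0836  0.1417  0.0682] [-0.2631  0.074  -0.0198] [-0.0049  0.1727  0.3032]
top ((-0.12252812087535858, -0.13218818604946136), (0.04384077340364456, 0.014735250733792782), 0.47349849343299866) -0.02049278550257684 177.94021172012853
top [268 197  17   4  37] [-0.0794  0.1467  0.0699] [-0.0828  0.1217  0.063 ] [-0.0754  0.1718  0.0772]
{"dx":0.086,"dy":0.006,"dz":-0.128,"ax":0.0,"ay":-0.001,"az":-0.001}
```

View pics/s_w.png

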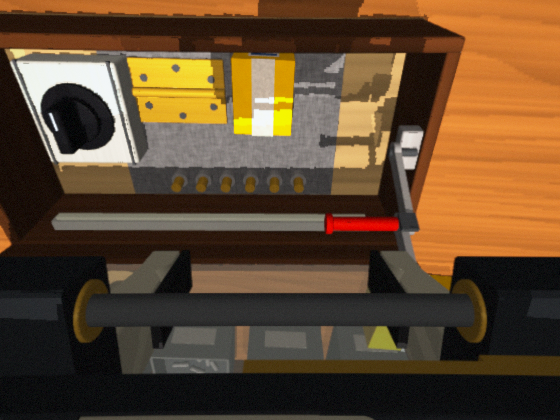

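View pics/s_t.png

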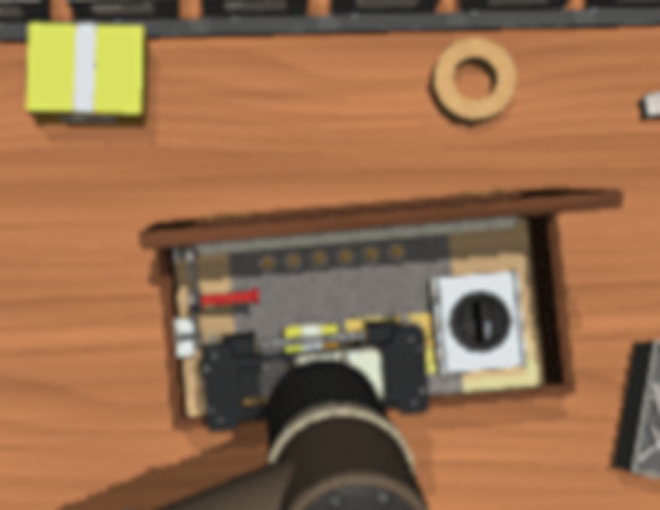

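```bash
python3 -m jog '[{"dx":0.03,"dy":0.001,"dz":-0.02,"ax":0,"ay":0,"az":0},{"dx":0.058,"dy":0.003,"dz":-0.04,"ax":0,"ay":0,"az":0},{"dx":0.065,"dy":0.003,"dz":-0.06,"ax":0,"ay":0,"az":0},{"dx":0.072,"dy":0.004,"dz":-0.08,"ax":0,"ay":0,"az":0},{"dx":0.079,"dy":0.004,"dz":-0.1,"ax":0,"ay":0,"az":0},{"dx":0.086,"dy":0.005,"dz":-0.12,"ax":0,"ay":0,"az":0},{"dx":0.086,"dy":0.005,"dz":-0.126,"ax":0,"ay":0,"az":0},{"dx":0.086,"dy":0.005,"dz":-0.126,"ax":0,"ay":0,"az":0}]' 1 20
python3 - <<'E'
from h import *
s,R=st();print(loc(s["tcp_pos"]))
f=bot.grab_frame("wrist");save(f,"u_w.png")
g=bot.grab_frame("top");save(g,"u_t.png",(240,150,350,240),6)
E
```

```text
t: 16.8
tcp_pos: [0.6448, -0.0365, 0.2229]
tool_rot: [-0.04, 1.253, 0.054]
force: [-0.1, -0.0, -0.1]
finger_gap: 0.0875
t 16.8 tcp [ 0.6448 -0.0365  0.2229] q [ 0.2768  0.225  -0.4325  0.1176 -0.6059 -1.8709] F [-0.1357 -0.0289 -0.1182] gap 0.0875
[[ 0.3117 -0.063   0.9481]
 [ 0.0191  0.998   0.06  ]
 [-0.95   -0.0006  0.3123]]
[-0.0748  0.0721  0.1129]
```

View pics/u_w.png

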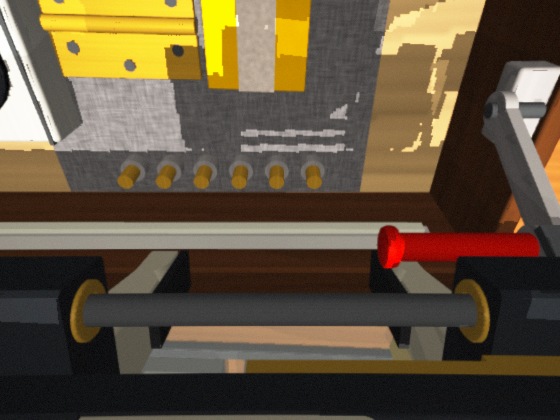

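View pics/u_t.png

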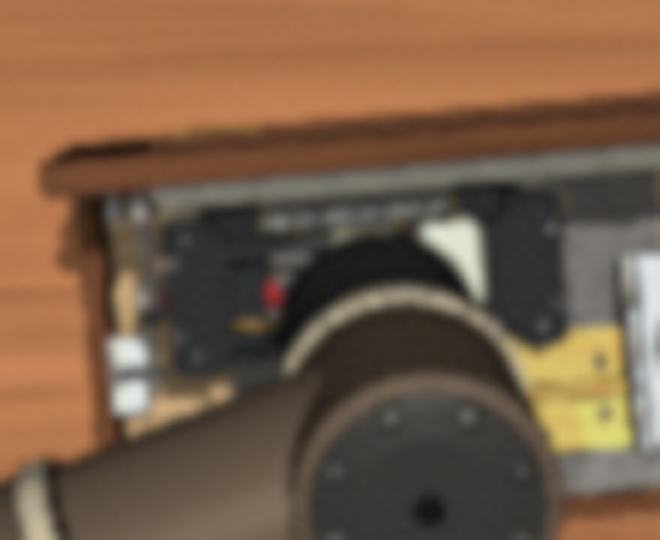

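```bash
python3 -m jog '[{"dx":0,"dy":0.004,"dz":0,"ax":0,"ay":0,"az":0},{"dx":-0.006,"dy":0.004,"dz":0,"ax":0,"ay":0,"az":0},{"dx":-0.012,"dy":0.003,"dz":0.001,"ax":0,"ay":0,"az":0},{"dx":-0.018,"dy":0.003,"dz":0.001,"ax":0,"ay":0,"az":0},{"dx":-0.024,"dy":0.002,"dz":0.002,"ax":0,"ay":0,"az":0},{"dx":-0.03,"dy":0.002,"dz":0.002,"ax":0,"ay":0,"az":0},{"dx":-0.03,"dy":0.002,"dz":0.002,"ax":0,"ay":0,"az":0}]' 1 20
python3 - <<'E'
from h import *
s,R=st();print(loc(s["tcp_pos"]))
f=bot.grab_frame("wrist");save(f,"v_w.png")
E
```

```text
t: 17.6
tcp_pos: [0.6156, -0.0335, 0.2291]
tool_rot: [-0.04, 1.246, 0.056]
force: [2.8, 0.6, 3.9]
finger_gap: 0.0875
t 17.6 tcp [ 0.6156 -0.0335  0.2291] q [ 0.2984  0.1695 -0.4966  0.132  -0.5922 -1.9028] F [2.8276 0.5902 3.8592] gap 0.0875
[[ 0.3183 -0.0644  0.9458]
 [ 0.0211  0.9979  0.0608]
 [-0.9477  0.0006  0.319 ]]
[-0.1037  0.0769  0.1191]
```

View pics/v_w.png

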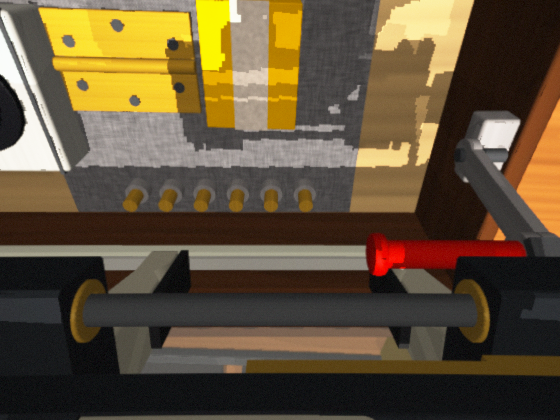

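```bash
python3 -m jog '[{"dx":-0.005,"dy":0,"dz":-0.003,"ax":0,"ay":0,"az":0},{"dx":-0.011,"dy":0,"dz":-0.004,"ax":0,"ay":0,"az":0},{"dx":-0.017,"dy":-0.001,"dz":-0.004,"ax":0,"ay":0,"az":0},{"dx":-0.022,"dy":-0.001,"dz":-0.003,"ax":0,"ay":0,"az":0},{"dx":-0.026,"dy":-0.001,"dz":-0.003,"ax":0,"ay":0,"az":0},{"dx":-0.026,"dy":-0.001,"dz":-0.003,"ax":0,"ay":0,"az":0}]' 1 20
python3 - <<'E'
from h import *
s,R=st();print(loc(s["tcp_pos"]))
f=bot.grab_frame("wrist");save(f,"w_w.png")
g=bot.grab_frame("top");save(g,"w_t.png",(200,100,420,270),3)
E
```

```text
t: 18.25
tcp_pos: [0.5886, -0.0348, 0.2251]
tool_rot: [-0.04, 1.248, 0.056]
force: [-0.5, 0.1, 0.1]
finger_gap: 0.0875
t 18.25 tcp [ 0.5886 -0.0348  0.2251] q [ 0.3125  0.1307 -0.5592  0.1439 -0.5727 -1.9278] F [-0.4572  0.1442  0.1308] gap 0.0875
[[ 0.316  -0.0644  0.9466]
 [ 0.0204  0.9979  0.0611]
 [-0.9485  0.      0.3166]]
[-0.1307  0.0774  0.1151]
```

View pics/w_w.png

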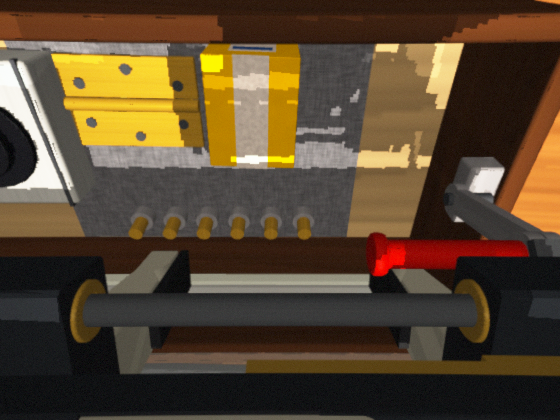

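View pics/w_t.png

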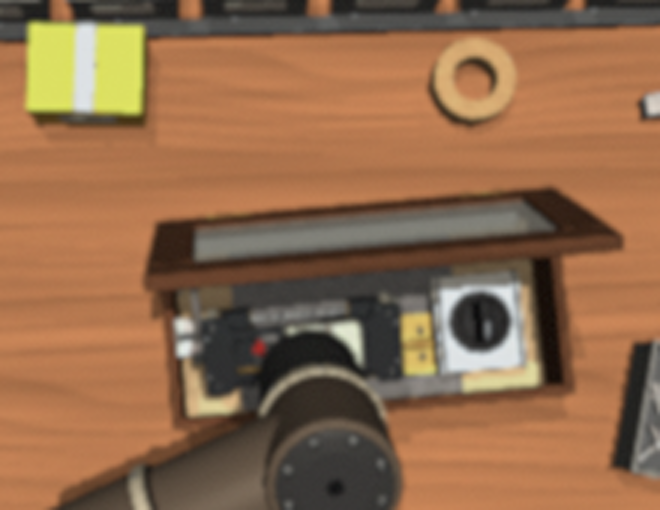

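```bash
python3 - <<'E'
from h import *
print(row(L(-.19,.04,.34),tgt(1.2,PSI,-1)))
E
python3 -m jog '[{"dx":0.005,"dy":0,"dz":0,"ax":0,"ay":0,"az":0},{"dx":0.002,"dy":0,"dz":0.02,"ax":0,"ay":0,"az":0},{"dx":-0.008,"dy":0,"dz":0.05,"ax":0,"ay":0,"az":0},{"dx":-0.03,"dy":-0.005,"dz":0.09,"ax":0,"ay":0,"az":0},{"dx":-0.06,"dy":-0.02,"dz":0.13,"ax":0,"ay":0,"az":0},{"dx":-0.07,"dy":-0.03,"dz":0.17,"ax":0,"ay":0,"az":0},{"dx":-0.07,"dy":-0.04,"dz":0.21,"ax":0,"ay":0,"az":0},{"dx":-0.06,"dy":-0.04,"dz":0.24,"ax":0,"ay":0,"az":0}]' 1 20
python3 - <<'E'
from h import *
s,R=st();print(loc(s["tcp_pos"]))
print(row(L(-.18,.04,.36),tgt(1.2,PSI,-1)))
g=bot.grab_frame("scene");save(g,"x_s.png",(100,60,380,270),2.8)
C=cloud(g);D=C-H;Lc=np.stack([D@EX,D@EY,D[...,2]],-1)
for y in(-.17,-.1,.1,.17):
    m=(abs(Lc[...,1]-y)<.01)&(Lc[...,2]>.19)&(Lc[...,2]<.26)&(Lc[...,0]>-.15)&(Lc[...,0]<.02)
    P=Lc[m]; i=np.argsort(P[:,2])[-15:]; print(y,P[i].mean(0),P[:,2].max())
E
```

```text
{"dx":-0.058,"dy":-0.041,"dz":0.225,"ax":-0.531,"ay":-0.072,"az":1.476}
t: 19.15
tcp_pos: [0.5287, -0.0757, 0.4694]
tool_rot: [-0.04, 1.243, 0.056]
force: [1.5, 1.3, 1.3]
finger_gap: 0.0875
t 19.15 tcp [ 0.5287 -0.0757  0.4694] q [ 0.2643 -0.1177 -0.2132  0.0694 -1.1549 -1.7886] F [1.536  1.3247 1.2879] gap 0.0875
[[ 0.3208 -0.0643  0.945 ]
 [ 0.0211  0.9979  0.0607]
 [-0.9469  0.0005  0.3215]]
[-0.1931  0.0404  0.3594]
{"dx":0.013,"dy":0.0,"dz":0.001,"ax":-0.534,"ay":-0.069,"az":1.476}
-0.17 [-0.0667 -0.1695  0.2264] 0.22958155671607328
-0.1 [-0.0672 -0.1003  0.2259] 0.22750498089777071
0.1 [-0.068   0.0984  0.2257] 0.22901223865635778
0.17 [-0.0671  0.1703  0.2261] 0.22728534171896653
```

View pics/x_s.png

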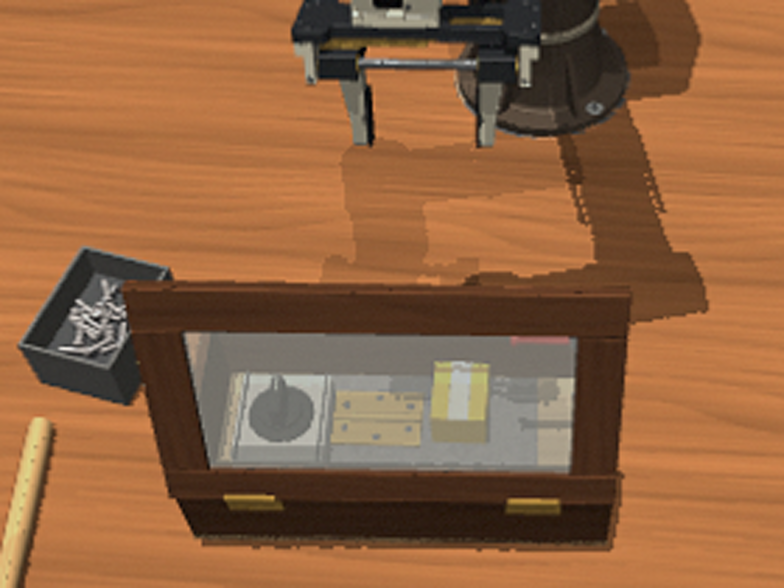

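```bash
cat >> h.py <<'E'
def pin_pose(th,p,s=.02,g=.016,back=0,y0=0.):
    P,R=liftpose(th,p,s=s,g=g,y0=y0); return P-back*R[:,0],R
E
python3 - <<'E'
from h import *
print(row(*pin_pose(1.25,1.25,back=.09)));print(loc(pin_pose(1.25,1.25,back=.09)[0]))
E
```

```text
{"dx":0.083,"dy":-0.035,"dz":-0.009,"ax":-0.503,"ay":-0.022,"az":1.487}
[-0.1094  0.      0.3546]
```

```bash
python3 -m jog '[{"dx":0.005,"dy":-0.005,"dz":0,"ax":-0.048,"ay":-0.002,"az":0.141},{"dx":0.01,"dy":-0.01,"dz":0,"ax":-0.096,"ay":-0.004,"az":0.282},{"dx":0.015,"dy":-0.015,"dz":0,"ax":-0.143,"ay":-0.006,"az":0.423},{"dx":0.02,"dy":-0.02,"dz":0,"ax":-0.191,"ay":-0.008,"az":0.564},{"dx":0.03,"dy":-0.025,"dz":0,"ax":-0.238,"ay":-0.01,"az":0.705},{"dx":0.04,"dy":-0.03,"dz":0,"ax":-0.286,"ay":-0.012,"az":0.846},{"dx":0.05,"dy":-0.035,"dz":0,"ax":-0.334,"ay":-0.015,"az":0.987},{"dx":0.06,"dy":-0.035,"dz":0,"ax":-0.382,"ay":-0.017,"az":1.128}]' 1 20
python3 - <<'E'
from h import *
s,R=st();print(row(*pin_pose(1.25,1.25,back=.09)));print(row(*pin_pose(1.25,1.25,back=.06)))
E
```

```text
t: 20.0
tcp_pos: [0.5926, -0.1109, 0.4732]
tool_rot: [-1.069, 1.058, 0.794]
force: [0.4, 0.5, -0.1]
finger_gap: 0.0875
t 20.0 tcp [ 0.5926 -0.1109  0.4732] q [ 0.1534  0.0121 -0.0666  0.0295 -1.1705 -0.4695] F [ 0.4469  0.4627 -0.1168] gap 0.0875
[[ 0.3165 -0.9047  0.2851]
 [ 0.0215  0.3073  0.9514]
 [-0.9483 -0.295   0.1167]]
{"dx":0.022,"dy":0.0,"dz":-0.009,"ax":-0.119,"ay":-0.006,"az":0.353}
{"dx":0.032,"dy":0.001,"dz":-0.037,"ax":-0.119,"ay":-0.006,"az":0.353}
```

```bash
python3 -m jog '[{"dx":0.008,"dy":0,"dz":-0.002,"ax":-0.045,"ay":-0.002,"az":0.135},{"dx":0.016,"dy":0,"dz":-0.005,"ax":-0.09,"ay":-0.005,"az":0.27},{"dx":0.022,"dy":0,"dz":-0.009,"ax":-0.119,"ay":-0.006,"az":0.353},{"dx":0.022,"dy":0,"dz":-0.009,"ax":-0.119,"ay":-0.006,"az":0.353}]' 1 20
python3 - <<'E'
from h import *
s,R=st();print(row(*pin_pose(1.25,1.25,back=.0)))
f=bot.grab_frame("wrist");save(f,"y_w.png")
C=cloud(f);D=C-H;Lc=np.stack([D@EX,D@EY,D[...,2]],-1)
v=150
print([ (u,Lc[v,u].round(3).tolist()) for u in range(200,400,15)])
E
```

```text
t: 20.4
tcp_pos: [0.6153, -0.1108, 0.4624]
tool_rot: [-1.382, 0.933, 1.02]
force: [-0.9, -0.6, -0.7]
finger_gap: 0.0872
t 20.4 tcp [ 0.6153 -0.1108  0.4624] q [ 0.1472  0.055  -0.0439  0.0285 -1.1549 -0.09  ] F [-0.9248 -0.5751 -0.6787] gap 0.0872
[[ 0.3123 -0.9478 -0.0645]
 [ 0.0199 -0.0613  0.9979]
 [-0.9498 -0.3129 -0.0003]]
{"dx":0.028,"dy":0.002,"dz":-0.083,"ax":0.0,"ay":-0.003,"az":-0.001}
[(200, [0.188, 0.002, -0.11]), (215, [0.16, 0.001, -0.111]), (230, [0.131, -0.001, -0.11]), (245, [0.103, -0.002, -0.11]), (260, [0.076, -0.003, -0.11]), (275, [0.002, -0.023, 0.032]), (290, [-0.073, -0.05, 0.222]), (305, [-0.022, -0.017, -0.023]), (320, [-0.027, -0.009, -0.096]), (335, [-0.049, -0.009, -0.097]), (350, [-0.072, -0.01, -0.098]), (365, [-0.093, -0.011, -0.098]), (380, [-0.115, -0.012, -0.093]), (395, [-0.135, -0.013, -0.094])]
```

View pics/y_w.png

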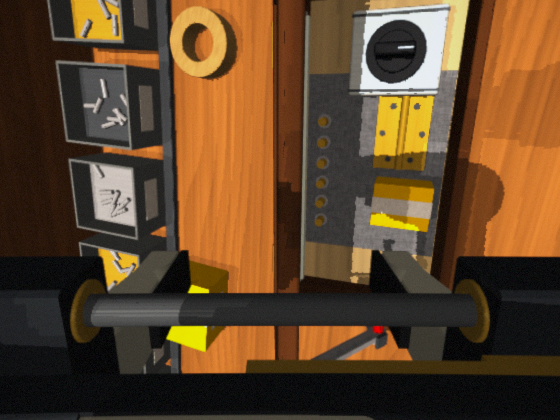

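```bash
python3 -m jog '[{"dx":0.006,"dy":0.001,"dz":-0.018,"ax":0,"ay":0,"az":0},{"dx":0.013,"dy":0.001,"dz":-0.038,"ax":0,"ay":0,"az":0},{"dx":0.02,"dy":0.002,"dz":-0.058,"ax":0,"ay":0,"az":0},{"dx":0.026,"dy":0.002,"dz":-0.078,"ax":0,"ay":0,"az":0},{"dx":0.028,"dy":0.002,"dz":-0.083,"ax":0,"ay":0,"az":0},{"dx":0.028,"dy":0.002,"dz":-0.083,"ax":0,"ay":0,"az":0}]' 0 10
python3 - <<'E'
from h import *
s,R=st();print(row(*pin_pose(1.25,1.25,back=.0)))
f=bot.grab_frame("wrist");save(f,"z_w.png")
E
```

```text
t: 21.05
tcp_pos: [0.6428, -0.109, 0.3795]
tool_rot: [-1.378, 0.936, 1.018]
force: [-1.2, -0.3, 1.2]
finger_gap: 0.0464
t 21.05 tcp [ 0.6428 -0.109   0.3795] q [ 0.1431  0.1258 -0.147   0.0301 -0.9818 -0.0961] F [-1.1523 -0.2938  1.1761] gap 0.0464
[[ 0.3115 -0.9484 -0.0599]
 [ 0.0196 -0.0566  0.9982]
 [-0.95   -0.3121  0.001 ]]
{"dx":0.0,"dy":0.0,"dz":-0.0,"ax":-0.001,"ay":-0.003,"az":0.004}
```

View pics/z_w.png

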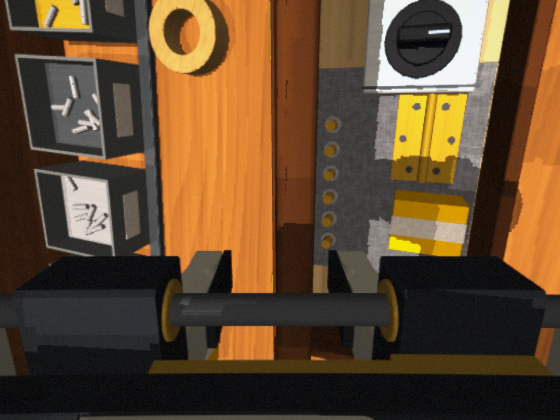

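```bash
python3 -m jog '[{"dx":0,"dy":0,"dz":0,"ax":0,"ay":0,"az":0},{"dx":0,"dy":0,"dz":0,"ax":0,"ay":0,"az":0},{"dx":0,"dy":0,"dz":0,"ax":0,"ay":0,"az":0},{"dx":0,"dy":0,"dz":0,"ax":0,"ay":0,"az":0},{"dx":0,"dy":0,"dz":0,"ax":0,"ay":0,"az":0}]' -1 10
python3 - <<'E'
from h import *
s,R=st();print(loc(s["tcp_pos"]))
for th in (1.22,1.18,1.14,1.1,1.06,1.02,.98,.94): print(th,row(*pin_pose(th,th)))
E
```

```text
t: 21.6
tcp_pos: [0.6427, -0.1091, 0.3811]
tool_rot: [-1.379, 0.935, 1.017]
force: [-4.6, 0.2, 3.7]
finger_gap: 0.0158
t 21.6 tcp [ 0.6427 -0.1091  0.3811] q [ 0.1431  0.1241 -0.1459  0.0306 -0.9829 -0.0958] F [-4.6388  0.2326  3.6988] gap 0.0158
[[ 0.3131 -0.9478 -0.0603]
 [ 0.0194 -0.0571  0.9982]
 [-0.9495 -0.3137  0.0005]]
[-0.0815 -0.0002  0.2711]
1.22 {"dx":-0.008,"dy":-0.0,"dz":-0.004,"ax":0.001,"ay":-0.032,"az":0.003}
1.18 {"dx":-0.018,"dy":-0.001,"dz":-0.008,"ax":0.004,"ay":-0.072,"az":0.003}
1.14 {"dx":-0.029,"dy":-0.002,"dz":-0.012,"ax":0.006,"ay":-0.111,"az":0.003}
1.1 {"dx":-0.039,"dy":-0.002,"dz":-0.017,"ax":0.009,"ay":-0.151,"az":0.003}
1.06 {"dx":-0.049,"dy":-0.003,"dz":-0.022,"ax":0.011,"ay":-0.191,"az":0.003}
1.02 {"dx":-0.059,"dy":-0.004,"dz":-0.027,"ax":0.014,"ay":-0.231,"az":0.003}
0.98 {"dx":-0.068,"dy":-0.004,"dz":-0.033,"ax":0.016,"ay":-0.271,"az":0.003}
0.94 {"dx":-0.078,"dy":-0.005,"dz":-0.039,"ax":0.019,"ay":-0.311,"az":0.003}
```

```bash
python3 -m jog '[{"dx":-0.008,"dy":0,"dz":-0.003,"ax":0.001,"ay":-0.032,"az":0},{"dx":-0.018,"dy":-0.001,"dz":-0.007,"ax":0.004,"ay":-0.072,"az":0},{"dx":-0.029,"dy":-0.002,"dz":-0.012,"ax":0.006,"ay":-0.111,"az":0},{"dx":-0.039,"dy":-0.002,"dz":-0.017,"ax":0.009,"ay":-0.151,"az":0},{"dx":-0.049,"dy":-0.003,"dz":-0.022,"ax":0.011,"ay":-0.191,"az":0},{"dx":-0.059,"dy":-0.004,"dz":-0.027,"ax":0.014,"ay":-0.231,"az":0},{"dx":-0.068,"dy":-0.004,"dz":-0.033,"ax":0.016,"ay":-0.271,"az":0},{"dx":-0.078,"dy":-0.005,"dz":-0.039,"ax":0.019,"ay":-0.311,"az":0}]' -1 10
python3 - <<'E'
from h import *
s,R=st();print(loc(s["tcp_pos"]))
f=bot.grab_frame("scene");save(f,"aa_s.png",(100,60,380,270),2.8)
for th in (.9,.86,.82,.78,.74,.7): print(th,row(*pin_pose(th,th)))
E
```

```text
t: 22.4
tcp_pos: [0.5651, -0.1139, 0.344]
tool_rot: [-1.472, 0.687, 0.776]
force: [-0.9, -2.9, 1.5]
finger_gap: 0.0162
t 22.4 tcp [ 0.5651 -0.1139  0.344 ] q [ 0.174  -0.1106 -0.625   0.1604 -0.4278 -0.2376] F [-0.9186 -2.8563  1.54  ] gap 0.0162
[[ 0.5932 -0.8028 -0.0611]
 [ 0.037  -0.0486  0.9981]
 [-0.8042 -0.5943  0.0008]]
[-0.1593 -0.0001  0.234 ]
0.9 {"dx":-0.006,"dy":-0.0,"dz":-0.006,"ax":0.0,"ay":-0.036,"az":0.004}
0.86 {"dx":-0.015,"dy":-0.001,"dz":-0.013,"ax":0.003,"ay":-0.076,"az":0.004}
0.82 {"dx":-0.024,"dy":-0.001,"dz":-0.021,"ax":0.005,"ay":-0.116,"az":0.004}
0.78 {"dx":-0.032,"dy":-0.002,"dz":-0.028,"ax":0.008,"ay":-0.156,"az":0.004}
0.74 {"dx":-0.04,"dy":-0.002,"dz":-0.036,"ax":0.01,"ay":-0.195,"az":0.004}
0.7 {"dx":-0.047,"dy":-0.003,"dz":-0.044,"ax":0.012,"ay":-0.235,"az":0.004}
```

View pics/aa_s.png

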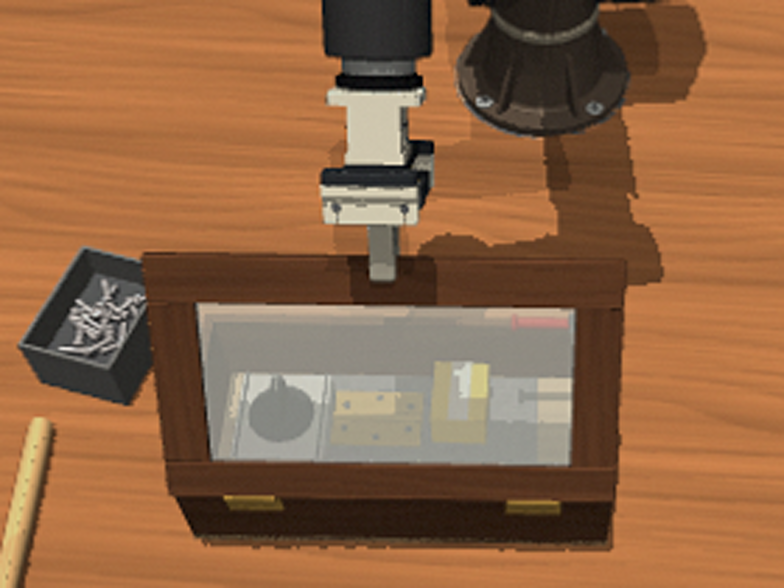

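Run:
```python
from h import *
for th in (.94,.91,.87,.83,.79,.75,.71,.67): print(th,row(*liftpose(th,.94+(.94-th)*.2,s=.018,g=.028)))
```

```text
0.94 {"dx":0.007,"dy":0.001,"dz":0.005,"ax":-0.002,"ay":0.004,"az":0.004}
0.91 {"dx":0.001,"dy":0.0,"dz":0.001,"ax":-0.003,"ay":0.01,"az":0.004}
0.87 {"dx":-0.006,"dy":0.0,"dz":-0.005,"ax":-0.003,"ay":0.018,"az":0.004}
0.83 {"dx":-0.012,"dy":-0.0,"dz":-0.011,"ax":-0.004,"ay":0.026,"az":0.004}
0.79 {"dx":-0.019,"dy":-0.001,"dz":-0.017,"ax":-0.004,"ay":0.034,"az":0.004}
0.75 {"dx":-0.025,"dy":-0.001,"dz":-0.024,"ax":-0.005,"ay":0.042,"az":0.004}
0.71 {"dx":-0.031,"dy":-0.002,"dz":-0.031,"ax":-0.005,"ay":0.05,"az":0.004}
0.67 {"dx":-0.036,"dy":-0.002,"dz":-0.038,"ax":-0.006,"ay":0.058,"az":0.004}
```

```bash
python3 -m jog '[{"dx":0.005,"dy":0,"dz":0.004,"ax":0,"ay":0.004,"az":0},{"dx":0.003,"dy":0,"dz":0.003,"ax":0,"ay":0.01,"az":0},{"dx":-0.005,"dy":0,"dz":-0.004,"ax":-0.003,"ay":0.018,"az":0},{"dx":-0.012,"dy":0,"dz":-0.011,"ax":-0.004,"ay":0.026,"az":0},{"dx":-0.019,"dy":-0.001,"dz":-0.017,"ax":-0.004,"ay":0.034,"az":0},{"dx":-0.025,"dy":-0.001,"dz":-0.024,"ax":-0.005,"ay":0.042,"az":0},{"dx":-0.031,"dy":-0.002,"dz":-0.031,"ax":-0.005,"ay":0.05,"az":0},{"dx":-0.036,"dy":-0.002,"dz":-0.038,"ax":-0.006,"ay":0.058,"az":0}]' -0.36 10
python3 - <<'E'
from h import *
s,R=st();print(loc(s["tcp_pos"]))
f=bot.grab_frame("wrist");save(f,"ab_w.png")
g=bot.grab_frame("scene")
C=cloud(g);D=C-H;Lc=np.stack([D@EX,D@EY,D[...,2]],-1)
for y in(-.16,.16):
    m=(abs(Lc[...,1]-y)<.012)&(Lc[...,2]>.02)&(Lc[...,2]<.26)&(Lc[...,0]>-.25)&(Lc[...,0]<.02)
    P=Lc[m]; i=np.argsort(P[:,2])[-15:]; q=P[i].mean(0); print(y,q,np.arctan2(q[2],-q[0]))
for th in (.65,.61,.57,.53,.49,.45,.41,.37): print(th,row(*liftpose(th,1.0+(.65-th)*.1,s=.018,g=.04)))
E
```

```text
t: 23.25
tcp_pos: [0.5253, -0.1166, 0.3026]
tool_rot: [-1.457, 0.736, 0.821]
force: [-2.2, -0.7, 0.3]
finger_gap: 0.0278
t 23.25 tcp [ 0.5253 -0.1166  0.3026] q [ 0.1829 -0.128  -0.7164  0.1674 -0.4156 -0.2567] F [-2.2079 -0.7244  0.2884] gap 0.0278
[[ 0.5433 -0.8374 -0.0596]
 [ 0.0321 -0.0502  0.9982]
 [-0.8389 -0.5443 -0.0004]]
[-0.1991 -0.0002  0.1926]
-0.16 [-0.1723 -0.1575  0.1554] 0.7338049289801303
0.16 [-0.173   0.1605  0.154 ] 0.7273678599802702
0.65 {"dx":0.004,"dy":0.0,"dz":0.002,"ax":0.0,"ay":0.002,"az":0.004}
0.61 {"dx":-0.002,"dy":0.0,"dz":-0.006,"ax":-0.0,"ay":0.006,"az":0.004}
0.57 {"dx":-0.007,"dy":-0.0,"dz":-0.013,"ax":-0.0,"ay":0.01,"az":0.004}
0.53 {"dx":-0.011,"dy":-0.0,"dz":-0.021,"ax":-0.001,"ay":0.014,"az":0.004}
0.49 {"dx":-0.016,"dy":-0.001,"dz":-0.03,"ax":-0.001,"ay":0.018,"az":0.004}
0.45 {"dx":-0.02,"dy":-0.001,"dz":-0.038,"ax":-0.001,"ay":0.022,"az":0.004}
0.41 {"dx":-0.023,"dy":-0.001,"dz":-0.046,"ax":-0.001,"ay":0.026,"az":0.004}
0.37 {"dx":-0.027,"dy":-0.001,"dz":-0.055,"ax":-0.001,"ay":0.03,"az":0.004}
```

View pics/ab_w.png

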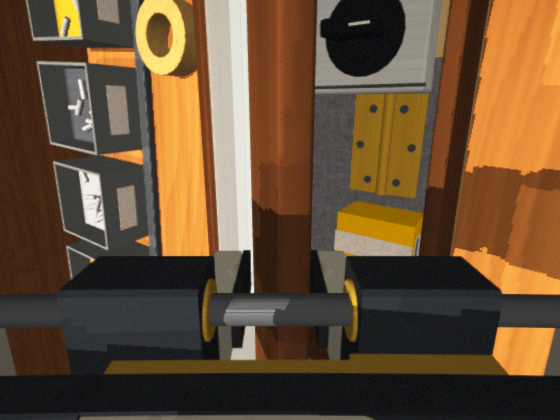

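```bash
python3 -m jog '[{"dx":0.004,"dy":0,"dz":0.002,"ax":0,"ay":0.002,"az":0},{"dx":-0.001,"dy":0,"dz":-0.005,"ax":0,"ay":0.006,"az":0},{"dx":-0.007,"dy":0,"dz":-0.013,"ax":0,"ay":0.01,"az":0},{"dx":-0.011,"dy":0,"dz":-0.021,"ax":-0.001,"ay":0.014,"az":0},{"dx":-0.016,"dy":-0.001,"dz":-0.03,"ax":-0.001,"ay":0.018,"az":0},{"dx":-0.02,"dy":-0.001,"dz":-0.038,"ax":-0.001,"ay":0.022,"az":0},{"dx":-0.023,"dy":-0.001,"dz":-0.046,"ax":-0.001,"ay":0.026,"az":0},{"dx":-0.027,"dy":-0.001,"dz":-0.055,"ax":-0.001,"ay":0.03,"az":0}]' -0.1 10
python3 - <<'E'
from h import *
s,R=st();print(loc(s["tcp_pos"]))
f=bot.grab_frame("wrist");save(f,"ac_w.png")
g=bot.grab_frame("scene")
C=cloud(g);D=C-H;Lc=np.stack([D@EX,D@EY,D[...,2]],-1)
for y in(-.16,.16):
    m=(abs(Lc[...,1]-y)<.012)&(Lc[...,2]>.02)&(Lc[...,2]<.26)&(Lc[...,0]>-.25)&(Lc[...,0]<.02)
    P=Lc[m]; i=np.argsort(P[:,2])[-15:]; q=P[i].mean(0); print(y,q,np.arctan2(q[2],-q[0]))
for th in (.35,.32,.29,.26,.23,.20,.17,.14): print(th,row(*liftpose(th,1.04+(.35-th)*.1,s=.018,g=.056)))
E
```

```text
t: 24.15
tcp_pos: [0.4969, -0.1179, 0.2457]
tool_rot: [-1.447, 0.762, 0.847]
force: [-1.3, -2.2, -2.2]
finger_gap: 0.0397
t 24.15 tcp [ 0.4969 -0.1179  0.2457] q [ 0.1845 -0.1034 -0.8516  0.2263 -0.291  -0.325 ] F [-1.3398 -2.2015 -2.2035] gap 0.0397
[[ 0.515  -0.8552 -0.0589]
 [ 0.0306 -0.0503  0.9983]
 [-0.8567 -0.5159  0.0003]]
[-0.2275  0.0003  0.1357]
-0.16 [-0.208  -0.1609  0.0961] 0.4328169869617632
0.16 [-0.2076  0.1601  0.0963] 0.43436800570841244
0.35 {"dx":0.007,"dy":0.0,"dz":0.002,"ax":-0.001,"ay":0.009,"az":0.005}
0.32 {"dx":0.005,"dy":0.0,"dz":-0.005,"ax":-0.001,"ay":0.012,"az":0.005}
0.29 {"dx":0.003,"dy":-0.0,"dz":-0.012,"ax":-0.001,"ay":0.015,"az":0.005}
0.26 {"dx":0.002,"dy":-0.0,"dz":-0.018,"ax":-0.002,"ay":0.018,"az":0.005}
0.23 {"dx":0.0,"dy":-0.0,"dz":-0.025,"ax":-0.002,"ay":0.021,"az":0.005}
0.2 {"dx":-0.001,"dy":-0.0,"dz":-0.032,"ax":-0.002,"ay":0.024,"az":0.005}
0.17 {"dx":-0.002,"dy":-0.0,"dz":-0.039,"ax":-0.002,"ay":0.027,"az":0.005}
0.14 {"dx":-0.003,"dy":-0.001,"dz":-0.046,"ax":-0.002,"ay":0.03,"az":0.005}
```

View pics/ac_w.png

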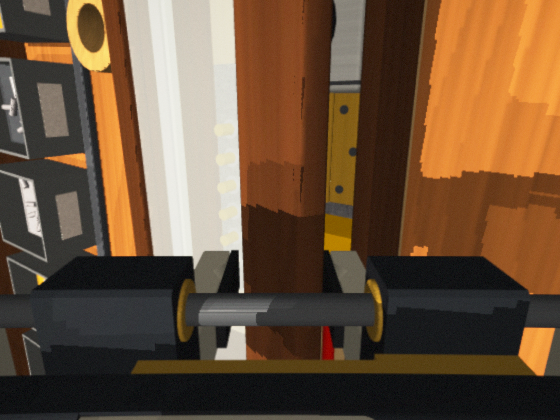

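```bash
python3 -m jog '[{"dx":0.005,"dy":0,"dz":0.003,"ax":0,"ay":0.009,"az":0},{"dx":0.006,"dy":0,"dz":-0.004,"ax":0,"ay":0.012,"az":0},{"dx":0.004,"dy":0,"dz":-0.011,"ax":0,"ay":0.015,"az":0},{"dx":0.002,"dy":0,"dz":-0.018,"ax":0,"ay":0.018,"az":0},{"dx":0,"dy":0,"dz":-0.025,"ax":0,"ay":0.021,"az":0},{"dx":-0.001,"dy":0,"dz":-0.032,"ax":0,"ay":0.024,"az":0},{"dx":-0.002,"dy":0,"dz":-0.039,"ax":0,"ay":0.027,"az":0},{"dx":-0.003,"dy":0,"dz":-0.046,"ax":0,"ay":0.03,"az":0}]' 0.27 10
python3 - <<'E'
from h import *
s,R=st();print(loc(s["tcp_pos"]))
f=bot.grab_frame("wrist");save(f,"ad_w.png")
g=bot.grab_frame("scene")
C=cloud(g);D=C-H;Lc=np.stack([D@EX,D@EY,D[...,2]],-1)
for y in(-.16,.16):
    m=(abs(Lc[...,1]-y)<.012)&(Lc[...,2]>.015)&(Lc[...,2]<.26)&(Lc[...,0]>-.25)&(Lc[...,0]<.02)
    P=Lc[m]; i=np.argsort(P[:,2])[-15:]; q=P[i].mean(0); print(y,q,np.arctan2(q[2],-q[0]))
for th in (.13,.1,.08,.06,.04,.02,0,-.02): print(th,row(*liftpose(th,1.06,s=.017,g=.07)))
E
```

```text
t: 25.05
tcp_pos: [0.4929, -0.1178, 0.1979]
tool_rot: [-1.436, 0.787, 0.872]
force: [0.2, -1.5, -1.8]
finger_gap: 0.0554
t 25.05 tcp [ 0.4929 -0.1178  0.1979] q [ 0.1661 -0.0275 -0.9394  0.321  -0.1599 -0.412 ] F [ 0.2197 -1.4877 -1.7765] gap 0.0554
[[ 0.4866 -0.8716 -0.0588]
 [ 0.0306 -0.0502  0.9983]
 [-0.8731 -0.4876  0.0023]]
[-0.2315  0.0006  0.0879]
-0.16 [-0.2186 -0.1614  0.048 ] 0.2162122543027776
0.16 [-0.2123  0.1593  0.0481] 0.22289628087244076
0.13 {"dx":0.006,"dy":-0.0,"dz":0.003,"ax":-0.002,"ay":-0.004,"az":0.005}
0.1 {"dx":0.005,"dy":-0.0,"dz":-0.004,"ax":-0.002,"ay":-0.004,"az":0.005}
0.08 {"dx":0.005,"dy":-0.0,"dz":-0.008,"ax":-0.002,"ay":-0.004,"az":0.005}
0.06 {"dx":0.004,"dy":-0.0,"dz":-0.013,"ax":-0.002,"ay":-0.004,"az":0.005}
0.04 {"dx":0.004,"dy":-0.0,"dz":-0.018,"ax":-0.002,"ay":-0.004,"az":0.005}
0.02 {"dx":0.004,"dy":-0.0,"dz":-0.022,"ax":-0.002,"ay":-0.004,"az":0.005}
0 {"dx":0.004,"dy":-0.0,"dz":-0.027,"ax":-0.002,"ay":-0.004,"az":0.005}
-0.02 {"dx":0.004,"dy":-0.0,"dz":-0.032,"ax":-0.002,"ay":-0.004,"az":0.005}
```

View pics/ad_w.png

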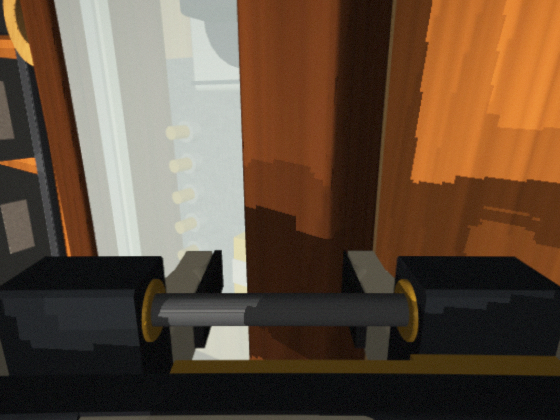

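```bash
python3 -m jog '[{"dx":0.005,"dy":0,"dz":0.003,"ax":0,"ay":-0.004,"az":0},{"dx":0.006,"dy":0,"dz":-0.003,"ax":0,"ay":-0.004,"az":0},{"dx":0.005,"dy":0,"dz":-0.008,"ax":0,"ay":-0.004,"az":0},{"dx":0.004,"dy":0,"dz":-0.013,"ax":0,"ay":-0.004,"az":0},{"dx":0.004,"dy":0,"dz":-0.017,"ax":0,"ay":-0.004,"az":0},{"dx":0.004,"dy":0,"dz":-0.021,"ax":0,"ay":-0.004,"az":0},{"dx":0.004,"dy":0,"dz":-0.025,"ax":0,"ay":-0.004,"az":0},{"dx":0.004,"dy":0,"dz":-0.029,"ax":0,"ay":-0.004,"az":0}]' 0.6 10
python3 - <<'E'
from h import *
s,R=st();print(loc(s["tcp_pos"]))
g=bot.grab_frame("scene")
C=cloud(g);D=C-H;Lc=np.stack([D@EX,D@EY,D[...,2]],-1)
for y in(-.16,.16):
    m=(abs(Lc[...,1]-y)<.015)&(Lc[...,0]>-.24)&(Lc[...,0]<-.2)&(Lc[...,2]>-.01)
    P=Lc[m]; print(y,np.median(P,0),P[:,2].max())
E
```

```text
t: 25.95
tcp_pos: [0.4969, -0.1215, 0.1715]
tool_rot: [-1.431, 0.784, 0.881]
force: [-2.0, 2.3, -1.4]
finger_gap: 0.0703
t 25.95 tcp [ 0.4969 -0.1215  0.1715] q [ 0.101   0.0314 -1.0161  0.5046 -0.0205 -0.5423] F [-2.0132  2.3089 -1.4496] gap 0.0703
[[ 0.4827 -0.8735 -0.0631]
 [ 0.0389 -0.0506  0.998 ]
 [-0.8749 -0.4841  0.0096]]
[-0.2277 -0.0033  0.0615]
-0.16 [-0.2163 -0.1599  0.018 ] 0.02348484321891152
0.16 [-0.2166  0.1591  0.0181] 0.022225023992724954
```

Run:
```python
from h import *
for a in ((-.02,1.12,.014),(-.05,1.15,.010)): print(row(*liftpose(a[0],a[1],s=a[2],g=.0875)))
```

```text
{"dx":0.009,"dy":0.004,"dz":0.0,"ax":-0.013,"ay":0.053,"az":0.001}
{"dx":0.01,"dy":0.004,"dz":-0.004,"ax":-0.015,"ay":0.083,"az":0.001}
```

```bash
python3 -m jog '[{"dx":0.005,"dy":0.002,"dz":0.001,"ax":-0.007,"ay":0.03,"az":0},{"dx":0.009,"dy":0.004,"dz":0,"ax":-0.013,"ay":0.053,"az":0},{"dx":0.01,"dy":0.004,"dz":-0.003,"ax":-0.015,"ay":0.07,"az":0},{"dx":0.01,"dy":0.004,"dz":-0.006,"ax":-0.015,"ay":0.083,"az":0},{"dx":0.008,"dy":0.004,"dz":-0.01,"ax":-0.015,"ay":0.09,"az":0},{"dx":0.008,"dy":0.004,"dz":-0.01,"ax":-0.015,"ay":0.09,"az":0}]' 1 10
python3 - <<'E'
from h import *
s,R=st();print(loc(s["tcp_pos"]))
g=bot.grab_frame("scene");save(g,"ae_s.png",(100,60,380,270),2.8)
C=cloud(g);D=C-H;Lc=np.stack([D@EX,D@EY,D[...,2]],-1)
for y in(-.16,.16):
    m=(abs(Lc[...,1]-y)<.015)&(Lc[...,0]>-.24)&(Lc[...,0]<-.2)&(Lc[...,2]>-.01)
    P=Lc[m]; print(y,np.median(P,0),P[:,2].max())
    m=(abs(Lc[...,1]-y)<.015)&(Lc[...,0]>-.03)&(Lc[...,0]<-.005)&(Lc[...,2]>-.01)
    P=Lc[m]; print("rear",y,np.median(P,0),P[:,2].max())
f=bot.grab_frame("wrist");save(f,"ae_w.png")
E
```

```text
t: 26.6
tcp_pos: [0.5064, -0.1174, 0.1621]
tool_rot: [-1.413, 0.856, 0.944]
force: [0.9, 0.9, 4.5]
finger_gap: 0.0881
t 26.6 tcp [ 0.5064 -0.1174  0.1621] q [ 0.1704  0.0796 -0.8546  0.1936 -0.2248 -0.2871] F [0.9228 0.9218 4.4906] gap 0.0881
[[ 0.405  -0.9121 -0.0632]
 [ 0.0262 -0.0575  0.998 ]
 [-0.9139 -0.4059  0.0006]]
[-0.218   0.0002  0.0521]
-0.16 [-0.2177 -0.1592  0.0159] 0.020020786558479484
rear -0.16 [-0.0157 -0.16    0.0163] 0.02125821191696496
0.16 [-0.2154  0.1592  0.0165] 0.02014201651425905
rear 0.16 [-0.0158  0.16    0.0163] 0.022307011143392605
```

View pics/ae_w.png

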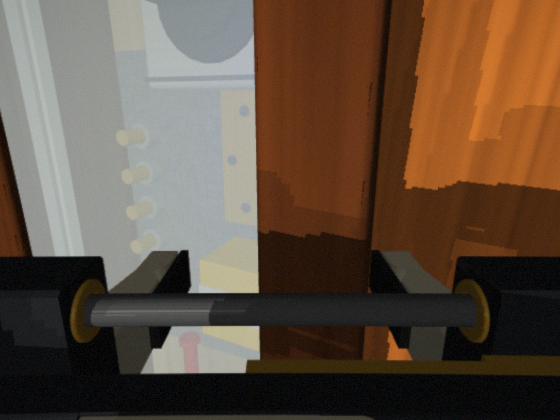

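```bash
python3 -m jog '[{"dx":-0.004,"dy":0,"dz":0.006,"ax":0,"ay":0,"az":0},{"dx":-0.015,"dy":-0.001,"dz":0.009,"ax":0,"ay":0,"az":0},{"dx":-0.03,"dy":-0.002,"dz":0.013,"ax":0,"ay":0,"az":0},{"dx":-0.03,"dy":-0.002,"dz":0.03,"ax":0,"ay":0,"az":0},{"dx":-0.03,"dy":-0.002,"dz":0.06,"ax":0,"ay":0,"az":0},{"dx":-0.04,"dy":-0.002,"dz":0.1,"ax":0,"ay":0,"az":0},{"dx":-0.06,"dy":-0.002,"dz":0.15,"ax":0,"ay":0,"az":0},{"dx":-0.06,"dy":-0.002,"dz":0.16,"ax":0,"ay":0,"az":0}]' 1 10
python3 -m jog '[{"dx":0,"dy":0,"dz":0,"ax":0,"ay":0,"az":0},{"dx":0,"dy":0,"dz":0,"ax":0,"ay":0,"az":0}]'
python3 - <<'E'
from h import *
s,R=st();print(loc(s["tcp_pos"]))
for n in("scene","top"):
    g=bot.grab_frame(n);save(g,f"af_{n}.png")
    C=cloud(g);D=C-H;Lc=np.stack([D@EX,D@EY,D[...,2]],-1)
    for y in(-.16,.16):
        for a,b in((-.232,-.205),(-.03,-.005)):
            m=(abs(Lc[...,1]-y)<.02)&(Lc[...,0]>a)&(Lc[...,0]<b)&(Lc[...,2]>-.01)
            P=Lc[m]; print(n,y,a,np.median(P,0) if len(P) else None)
    m=(abs(C[...,2]-.126)<.008)&(abs(C[...,1])<.4)&(C[...,0]>.3)&(C[...,0]<.9)
    k,l,stt,_=cv2.connectedComponentsWithStats(m.astype(np.uint8));i=np.argmax(stt[1:,4])+1
    print(cv2.minAreaRect(C[l==i][:,:2].astype(np.float32)))
    for nm,lo,hi in(("90",.08,.1),("75",.068,.082)):
        m=((C[...,2]>lo)&(C[...,2]<hi)&(abs(C[...,1])>.38)&(abs(C[...,1])<.56)&(C[...,0]>.4)&(C[...,0]<.62)).astype(np.uint8)
        k,l,st_,_=cv2.connectedComponentsWithStats(m);i=np.argmax(st_[1:,4])+1
        print(nm,cv2.minAreaRect(C[l==i][:,:2].astype(np.float32)))
E
```

```text
t: 27.5
tcp_pos: [0.4447, -0.1198, 0.327]
tool_rot: [-1.415, 0.851, 0.94]
force: [2.1, 0.3, 0.7]
finger_gap: 0.0878
t: 27.7
tcp_pos: [0.4435, -0.1199, 0.3268]
tool_rot: [-1.414, 0.85, 0.939]
force: [-0.1, 0.0, -1.0]
finger_gap: 0.0876
t 27.7 tcp [ 0.4435 -0.1199  0.3268] q [ 0.209  -0.2523 -0.6633  0.0869 -0.7404 -0.198 ] F [-0.125   0.0142 -1.0247] gap 0.0876
[[ 0.4115 -0.9092 -0.063 ]
 [ 0.0274 -0.0568  0.998 ]
 [-0.911  -0.4124  0.0016]]
[-0.2809  0.0016  0.2168]
scene -0.16 -0.232 [-0.2179 -0.1596  0.0163]
scene -0.16 -0.03 [-0.0169 -0.1595  0.0164]
scene 0.16 -0.232 [-0.2182  0.1608  0.0157]
scene 0.16 -0.03 [-0.0159  0.1601  0.016 ]
((0.6125530004501343, -0.11256535351276398), (0.24722667038440704, 0.43966370820999146), 3.589172840118408)
90 ((0.503495454788208, 0.4575499892234802), (0.10940700024366379, 0.16483111679553986), 82.80640411376953)
75 ((0.5021846890449524, -0.4749581813812256), (0.11683192849159241, 0.15333519876003265), 77.71771240234375)
top -0.16 -0.232 [-0.2187 -0.1591  0.0156]
top -0.16 -0.03 [-0.0175 -0.1606  0.0156]
top 0.16 -0.232 [-0.2183  0.1604  0.0154]
top 0.16 -0.03 [-0.018   0.1595  0.015 ]
((0.6136257648468018, -0.10884919762611389), (0.25017043948173523, 0.44082993268966675), 3.5632858276367188)
90 ((0.502300500869751, 0.45933297276496887), (0.11462324112653732, 0.1575346738100052), 82.4748306274414)
75 ((0.49919500946998596, -0.47280415892601013), (0.11394130438566208, 0.15067949891090393), 77.61437225341797)
```

View pics/af_scene.png

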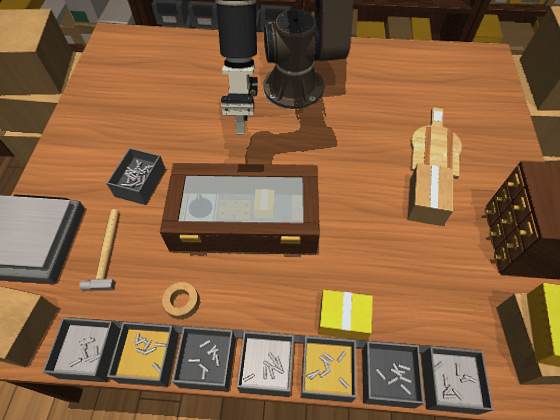

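The picture shows the lid flat at pixels (165–318, 163–250). The carton (432, 195) and bin (137, 175) haven't moved, and the gripper is clear at (237, 110). Handing in.

Run:
```python
from plant import bot
print(bot.close_job())
```

```text
the job is handed in; nothing more can be done
None
```

The job is done in the order asked and handed in at about 28 s of the 72 s allowed.

- **Lid raised and stay locked:** I lifted the lid to about 1.26 rad from under its front edge. I then pushed the pin rearward until the stop was felt, at 17 to 28 N. With the tool away, the pin measured about 80 mm in front of the hinge line, against 79 mm for locked.
- **Dimmer off:** I turned it anticlockwise until the twist rose at its stop. The bar then measured within 0.5° of the case's x axis in two cameras. A cruder direction fit read 1.5 to 2° either way.
- **Lid lowered:** I drew the pin forward about 47 mm, which brought the lid to about 1.25 rad. I lowered the lid pinched between the fingers to about 0.94 rad. From there it rested on the lower finger, with the upper finger close above it, until shut.
- **Last checks:**
  - The lid top is level front to rear, 15 to 16 mm above the rim, so it is closed.
  - The carton and bin are within 1 to 2 mm of where they started.
  - The samples were not touched and look unmoved, though I did not re-measure their positions.
  - The gripper was clear of everything, and the tool force read about 1 N.
- **Disagreed along the way:**
  - My first estimate of the hinge line was about 3 mm too far back. I corrected it after the first contact.
  - The arm reached its joint limits just before the lid was shut, with the front edge still about 2 mm high. I steepened the tool to finish, and the upper finger then pressed the lid with about 4.5 N.

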